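# Fish a dropped spacer out of a receiver chassis with spring tongs

## Task

A brass spacer has fallen into one of the two deep slots of the open receiver chassis. Take the spring tongs from their stand, reach down into that slot, squeeze them shut on the brass spacer, lift it out and lower it, still in the tongs, onto the floor of the round steel dish before letting go; then hang the tongs back in their stand. Do not touch the brass spacer with the gripper itself, leave the black spacer in its slot and do not disturb the screwdriver, the reel and the jar.

Things in the scene. Friction and masses are not known exactly. Their poses are not given: they have to be found in the camera images.
- tongs: Parallel spring tongs, about 100 g, hung tips down in the stand. Origin midway between the blade tips, level with their lower ends; z up towards the head, y the line along which the blades close. Two upright steel blades, 3 mm thick (y), 10 mm wide (x) over the lowest 60 mm, 14 mm above; sprung open they are 28 mm apart inside, 34 mm over the outsides.
- tongs_grip (a point): Centre between the tongs' two orange grip plates, 95 mm above the tongs' origin, axes as the tongs. Each plate is 28 mm wide (x) and 36 mm tall; 54 mm over their outer faces (y) when open. Squeeze them: each plate pushes back with 2.5 N when open, 5 N fully squeezed; squeezed 2 mm a side the tongs can be carried with the blades still open.
- tongs_bar (a point): Middle of the 8 x 8 mm steel bar, 112 mm long along x, by whose ends the tongs hang; 123 mm above the tongs' origin, axes as the tongs. It runs through the black head block, 20 x 30 x 20 mm (x y z), 112 to 132 mm above the origin.
- jaw_left (a joint): How far the left (+y) blade of the tongs has been squeezed inwards: 0 sprung open (28 mm between the blades) to 0.010 m (8 mm between the blades). The right blade always moves equally. About 0.007 when shut on a spacer.
- stand_seat (a point): Where the tongs' origin lies when they hang properly in the fixed stand: mid stand, 14 mm above the bench; z up, x along the line between the two posts (the hung tongs' x). Wooden base 136 x 64 x 8 mm, aluminium posts 10 x 30 mm (x y) centred 48 mm either side in x, each topped by a cradle for the tongs' bar. The tongs lift straight up and out.
- stand_cradle (a point): Middle of the line between the two cradles, 133 mm above the bench, level with their 12 mm wide (y) flats on which the bar's lower face rests; axes as the stand_seat. Sloping lips either side flare to about 26 mm apart; they and the end stops, 61 mm either side in x, reach 145 mm above the bench.
- chassis: Fixed pale blue chassis, 120 x 200 x 60 mm (x y z), origin at the centre of its underside, z up. In its flat top two slots side by side in y, each 20 mm (x) by 56 mm (y), 52 mm deep (floor 8 mm above the bench). On top, parts up to 31 mm tall stand 26 to 58 mm from the slots towards -x, a circuit strip 6 mm high towards +x; knobs on the +x face.
- slot_left (a point): Centre of the mouth of the slot on the chassis's +y side, level with the deck, 60 mm above the bench; axes as the chassis: the slot is 56 mm long along y, 20 mm along x.
- slot_right (a point): The same for the slot on the chassis's -y side.
- brass_spacer: The brass spacer to be fetched: a round post 14 mm in diameter and 22 mm tall, about 25 g, standing upright on the floor of one of the two slots, anywhere up to 8 mm off the slot's middle along its length. Origin at the centre of its underside, z along its axis.
- black_spacer: A black plastic spacer of the same shape and size, standing in the other slot; it stays there. Origin at the centre of its underside.
- dish_floor (a point): Centre of the inner floor of the fixed round steel dish, 4 mm above the bench. The dish is 110 mm across at its rim, inner floor about 94 mm across, rim 22 mm above the bench.
- screwdriver: A screwdriver lying on the bench, to be left alone. Origin under it.
- reel: A grey plastic reel wound with copper wire, 56 mm across, 40 mm tall, standing on the bench, to be left alone. Origin at the centre of its underside.
- jar: A small glass jar with a blue lid, 44 mm across, 55 mm tall, standing on the bench beyond the chassis, to be left alone. Origin at the centre of its underside.
Things that resemble listed ones, but are neither listed nor needed, are in the scene too. Several things look just like the part that bears dish_floor: the one meant starts farthest from the robot's base.

How it is judged (in metres and radians):
On the way, in this order (a step that is already met when the one before it is completed fails the run):
1. the brass spacer is lifted clear of the slot (its underside above the deck), held by the tongs (z of brass_spacer in the frame of chassis above 0.062 m and contact force between tongs and brass_spacer above 0.5 N and value of joint jaw_left above 0.004 m), for 0.2 s.
2. still held by the tongs, the brass spacer is down in the dish, its origin within 40 mm of the dish's middle and less than 20 mm above its floor (z of brass_spacer in the frame of dish_floor below 0.02 m and horizontal distance between brass_spacer and dish_floor below 0.04 m and contact force between tongs and brass_spacer above 0.5 N and value of joint jaw_left above 0.004 m), for 0.1 s.
At the end, for the whole second after the job is handed in: The brass spacer rests in the dish (within 50 mm of its middle, origin under 15 mm above its floor, standing or lying), the tongs hang upright in their stand (origin within 12 mm of the seat point, tilt under 0.12 rad) and are at rest, and the black spacer is still in its slot (horizontal distance between brass_spacer and dish_floor below 0.05 m and z of brass_spacer in the frame of dish_floor below 0.015 m and linear speed of each of brass_spacer, tongs below 0.03 m/s and distance between tongs and stand_seat below 0.012 m and angle between tongs's own z axis and vertical below 0.12 rad and contact force between tongs and brass_spacer below 0.01 N and z of black_spacer in the frame of chassis below 0.04 m); the robot touches nothing.
It fails at once if the gripper's fingers touch the brass spacer (contact force between the fingers and brass_spacer above 0.5 N).
It fails at once if the black spacer is lifted in its slot (origin more than 40 mm above the bench) (z of black_spacer in the frame of chassis above 0.04 m).
It fails at once if the screwdriver, the reel or the jar is moved more than 30 mm (distance of any of screwdriver, reel, jar from where it was at the start of the episode above 0.03 m).
It also fails if it takes over 69 s, if anything falls off the work surface, if the arm or the gripper's body presses on something with over 40 N, if the wrist force passes 120 N, or if a joint passes its speed limit or range.

## Robot

A 6-joint arm with a two-finger parallel gripper is mounted at the origin on the work surface. World frame = base frame: x ahead of the robot, y to its left, z up, the work surface at z = 0. Lengths are in m, angles in degrees, forces in N, time in s.
With the tool pointing down it reaches from about 0.25 to 0.725 m from the base axis. Payload 9.7 kg.
Tool frame: the origin (TCP) lies between the finger pads; the fingertips stand 11 mm ahead of it and the grasp point (between the pads) lies 8 mm behind it; z points along the fingers, x is the direction in which the jaws open and shut, and the axes are right-handed (so a half turn about z gives the same grasp; the last joint's range is limited). The gripper opens to 85 mm and grips with 20 to 120 N. Pads are 22 mm wide; open, the fingers measure 114 mm over their backs; the gripper's body (76 mm by 85 mm) begins 54 mm behind the grasp point. The pads swing forward as they close: fully open they stand 13 mm farther back than shut.
Start: joints at [-66.635, 4.979, 10.078, 95.1, 0, 90], TCP at [0.218, -0.505, 0.242] pointing down, gripper open.
Joint ranges: [-179.16, 179.16], [-48.56, 103.87], [-65.8, 70.77], [-126.05, 130.52], [-82.76, 87.17], [-180, 180]. Speed limits (degrees/s): [127.2, 127.2, 147.25, 180, 180, 180].

## Interface

Orientations are given as [roll, pitch, yaw] about the fixed x, y, z axes, in that order (R = Rz(yaw) Ry(pitch) Rx(roll)).
In Python, from workcell import get_obs, camera, job_done, spotter gives the robot as it stands.
- The arm moves only by the tool play_rows, never from a script. Its argument "rows" is a list of rows, each a list of 3 entries, a list of its own where there are three numbers: the closure, from 0 (fully open) to 1 (shut), then the shift along the tool's x, y, z in cm, then the turn, a rotation vector about the tool's x, y, z in degrees. In form: [[claw, [x, y, z], [wx, wy, wz]], ...]. A call has 1 to 12 rows; each row shifts and turns the pose as measured when the row begins, along the tool's axes as they then stand; what a row does not reach is not made up. A row lasts 1/10 s, in which the tool goes at most 50 mm and 8.59 degrees, less where a joint would pass 70% of its speed; a pose out of reach is approached as far as the arm can. A call is refused whole if a number of a shift passes 5 or a number of a turn 8.59, either way. A call with a gripper value outside its range is refused whole. The fingers move at their own pace and stop on an object; "newtons" is the grip in N (left out, the last holds). Time passes only in rows, so rows that do not move let the fingers close. It gives the time, the measured TCP pose, the force and the opening at its end, in the units of the state.
- get_obs(): the state, without advancing time (a new reading comes with each control period).
- camera(name): name is "scene" or "side" or "wrist"; returns a dict with "img" (384x512x3 uint8, red, green, blue), "intrinsics" (3x3 intrinsics, pixels), "k1" (the pictures are not rectified: a ray, as slopes to the right and down, at radius r is drawn at 1 + k1 r^2 times it, then the intrinsics apply), "xyz" and "orientation" of the camera in the world. Camera axes: x right, y down, z forward; pixel columns grow to the right and rows downward; lengths in m; the calibration is good to about 2 mm. A picture is of the moment at which its call begins. There is no depth.
- job_done(): hands the job in, once; it reports no verdict.
Trained networks look in a picture, given as the dict that the camera call returned (one of the last four; its "shot" number tells which), for a name from the list of things; names that differ only in an ending like _2 or _b are one class to them, and where a whole thing is asked for, a point or a joint stands for the part that bears it (a point fixed in the world has none). Each returns a list of dicts, best first, with "confidence" (0 to 1); they miss things now and then, are a little off and sometimes report something else, mostly with a low value. They report only what shows in the picture. A call takes as long as a camera call. They do not tell look-alikes from the thing itself.
- spotter.spot_in(picture, thing): "point" ([x, y, z] in m, in world coordinates, good to about 4 mm: the middle of the surface that is visible of it).
- spotter.trace(picture, thing): "pixels" (384x512 bool, what is visible of it).
The state is a dict: "time": time; "q": joint angles; "qd": joint speeds; "joint_efforts": joint torques, N m; "ee_pos": TCP position; "tcp_rot": TCP orientation; "wrist_force": force on the tool from outside, world axes, zero at the start; "torque": the same for the moment, N m; "opening": finger opening in m.
Only numpy, scipy, OpenCV 4.12 (cv2) and the standard library are available. Lean on these libraries where they do the work, as an engineer would, in place of code of your own. Each camera call takes 0.05 s, during which the arm holds its last target.

## Working session

There is one attempt and no reset: what is moved stays moved. The work goes in short steps, Python scripts to look and compute and a tool call to move; the robot and the scene stay as the last step left them, time stands still between calls to the robot, and variables do not carry over. Pictures are saved under pics/ and viewed, and the job is handed in when it is done.

Besides the shell and the picture viewer there is one more tool, called after "Emit:" in YAML: its name, and indented under it one key for each argument. play_rows: Moves the arm, as the interface text tells. Its arguments: {"type":"object","properties":{"rows":{"type":"array","items":{"type":"array"}},"newtons":{"type":"number"}},"required":["rows"]}

```bash
mkdir -p pics; ls; cat > h.py <<'E'
import numpy as np, cv2
from workcell import get_obs, camera, job_done, spotter
from scipy.spatial.transform import Rotation as Rr
def save(c,n): cv2.imwrite('pics/'+n, c['img'][:,:,::-1])
E
python3 - <<'E'
from h import *
o=get_obs(); print(o)
for n in ['scene','side','wrist']:
    c=camera(n); save(c,n+'0.png'); print(n,c['xyz'],c['orientation'],c['k1'],c['intrinsics'])
    for t in ['tongs','tongs_grip','tongs_bar','stand_cradle','stand_seat','chassis','slot_left','slot_right','brass_spacer','black_spacer','dish_floor','screwdriver','reel','jar']:
        try:
            r=spotter.spot_in(c,t); print(t,[(np.round(d['point'],3).tolist(),round(d['confidence'],2)) for d in r])
        except Exception as e: print(t,e)
print(get_obs()['time'])
E
```

```text
pics
{'time': 0.0, 'q': array([-6.66380925e+01,  5.01041503e+00,  1.00337046e+01,  9.50993340e+01,
        1.67973976e-04,  8.99992661e+01]), 'qd': array([-0.14763182,  0.0736069 , -0.03441215,  0.04907072, -0.00967286,
       -0.0615168 ]), 'joint_efforts': array([ 2.78062789e-04, -5.20390248e+01,  4.64803934e+01,  1.64495234e-02,
       -1.57260155e-05, -8.35912140e-07]), 'ee_pos': array([ 0.21800979, -0.50470922,  0.24158292]), 'tcp_rot': array([-1.79999831e+02,  7.60444539e-02, -6.66373586e+01]), 'wrist_force': array([-0.13308221,  0.27906009, -0.34314946]), 'torque': array([ 0.02530107, -0.02493123,  0.00128451]), 'opening': 0.0853122179971866}
scene [ 1.17976325 -0.07488679  1.12814699] [-146.93981379   -0.4326097    84.35207117] -0.10569583445098246 [[474.08989722   0.         259.1305359 ]
 [  0.         474.08989722 186.50154871]
 [  0.           0.           1.        ]]
tongs [([0.48, -0.288, 0.127], 0.7), ([0.712, 0.17, 0.036], 0.4)]
tongs_grip [([0.479, -0.292, 0.126], 0.85), ([0.612, -0.013, 0.058], 0.45)]
tongs_bar [([0.477, -0.289, 0.128], 0.88)]
stand_cradle [([0.487
[... 1520 characters left out ...]
or [([0.277, 0.339, 0.005], 0.96), ([0.314, 0.184, 0.004], 0.88), ([0.452, 0.243, 0.006], 0.8), ([0.432, 0.099, 0.005], 0.55)]
screwdriver [([0.762, -0.197, 0.021], 0.63)]
reel [([0.699, 0.18, 0.041], 0.75), ([0.594, 0.023, 0.058], 0.55)]
jar [([0.765, 0.07, 0.042], 0.79)]
wrist [ 0.28465739 -0.47582424  0.37413509] [ 1.63078708e+02  4.19265146e-02 -6.66203053e+01] -0.03914927054455952 [[279.78417022   0.         255.74979182]
 [  0.         279.78417022 193.47035288]
 [  0.           0.           1.        ]]
tongs []
tongs_grip []
tongs_bar []
stand_cradle []
stand_seat []
chassis []
slot_left []
slot_right []
brass_spacer []
black_spacer []
dish_floor []
screwdriver []
reel []
jar []
2.25
```

View pics/scene0.png

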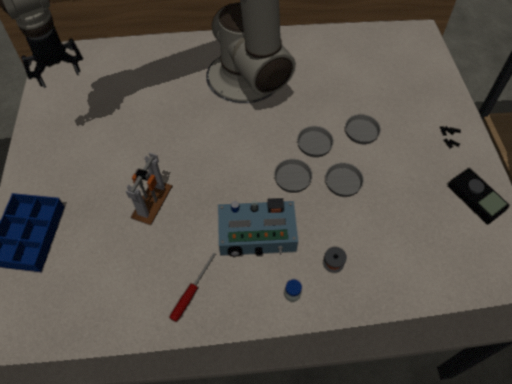

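View pics/side0.png

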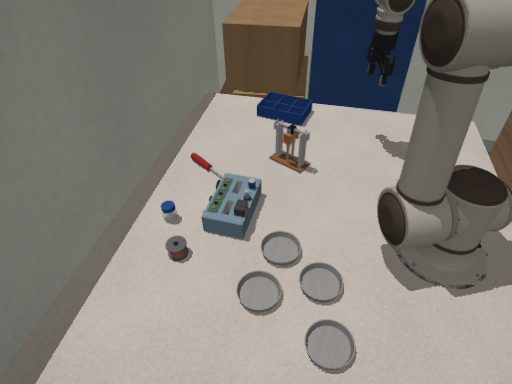

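View pics/wrist0.png

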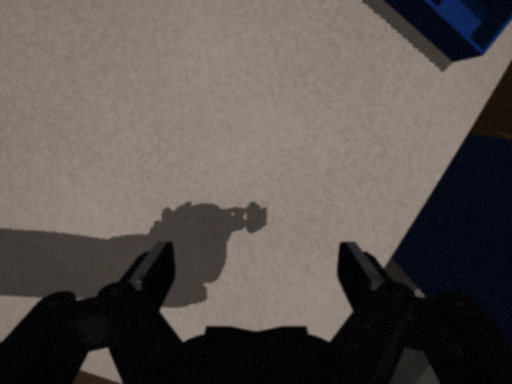

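```bash
cat >> h.py <<'E'
def ray(c,u,v):
    K=np.array(c['intrinsics']); x=(u-K[0,2])/K[0,0]; y=(v-K[1,2])/K[1,1]
    xu,yu=x,y
    for _ in range(20):
        r2=xu*xu+yu*yu; xu=x/(1+c['k1']*r2); yu=y/(1+c['k1']*r2)
    R=Rr.from_euler('xyz',c['orientation'],degrees=True).as_matrix()
    return np.array(c['xyz']), R@np.array([xu,yu,1.])
def onz(c,u,v,z):
    p,d=ray(c,u,v); return p+d*(z-p[2])/d[2]
def proj(c,P):
    R=Rr.from_euler('xyz',c['orientation'],degrees=True).as_matrix()
    q=R.T@(np.array(P)-c['xyz']); x,y=q[0]/q[2],q[1]/q[2]; s=1+c['k1']*(x*x+y*y)
    K=np.array(c['intrinsics']); return np.array([K[0,0]*x*s+K[0,2],K[1,1]*y*s+K[1,2]])
def toolmove(target,yaw,o=None,tilt=None):
    "tool-frame shift (cm) & rotvec deg to reach target pointing down with yaw"
    o=o or get_obs(); R=Rr.from_euler('xyz',o['tcp_rot'],degrees=True)
    T=Rr.from_euler('xyz',[180,0,yaw],degrees=True)
    return np.round(R.inv().apply(np.array(target)-o['ee_pos'])*100,2), np.round((R.inv()*T).as_rotvec(degrees=True),2)
def save(c,n,box=None,s=1):
    im=c['img'][:,:,::-1]
    if box: u0,v0,u1,v1=box; im=im[v0:v1,u0:u1]
    if s!=1: im=cv2.resize(np.ascontiguousarray(im),None,fx=s,fy=s,interpolation=cv2.INTER_CUBIC)
    cv2.imwrite('pics/'+n,im)
import pickle
E
python3 - <<'E'
from h import *
c=camera('scene'); pickle.dump(c,open('scene.pkl','wb'))
save(c,'s_stand.png',(110,140,190,230),7); save(c,'s_ch.png',(205,190,315,265),7)
E
```

```text
(no output)
```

View pics/s_stand.png

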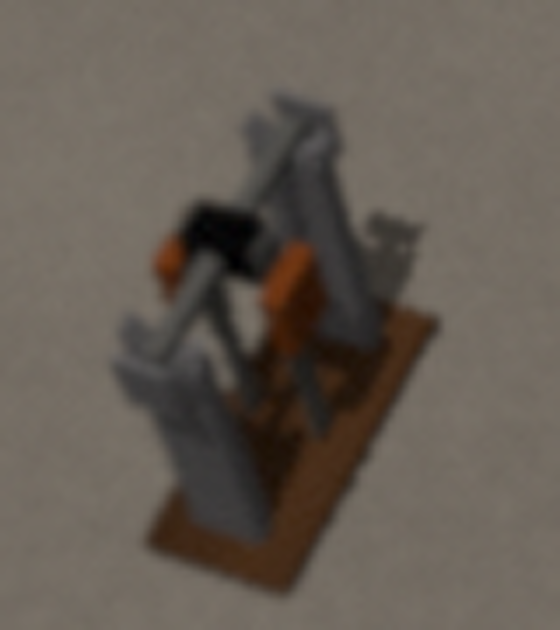

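View pics/s_ch.png

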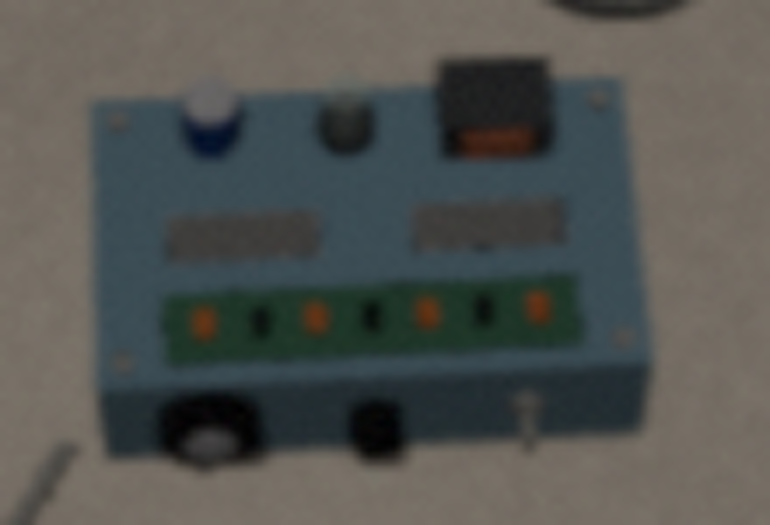

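```bash
python3 - <<'E'
from h import *
c=pickle.load(open('scene.pkl','rb'))
f=lambda x,y,z,b: onz(c,b[0]+x/7-.5+.07,b[1]+y/7-.5+.07,z)
S=(110,140);C=(205,190)
P=[f(287,592,.008,S),f(438,320,.008,S),f(150,543,.008,S)]
print(np.round(P,4)); d=P[1]-P[0]; print('base yaw',np.degrees(np.arctan2(d[1],d[0])),np.linalg.norm(d),np.linalg.norm(P[2]-P[0]), 'ctr',(P[1]+P[2])/2)
B=[f(295,125,.141,S),f(160,350,.141,S)]; d=B[0]-B[1]; print(np.round(B,4),np.degrees(np.arctan2(d[1],d[0])),np.linalg.norm(d),'mid',(B[0]+B[1])/2)
Q=[f(*p,.06,C) for p in [(93,102),(625,80),(650,360),(105,390)]]; print(np.round(Q,4),np.mean(Q,0))
for a,b in [(0,1),(3,2),(0,3),(1,2)]:
    d=Q[b]-Q[a]; print(np.degrees(np.arctan2(d[1],d[0])),np.linalg.norm(d))
for p in [(243,237),(490,226)]: print('slot',f(*p,.06,C))
E
```

```text
[[ 0.548  -0.2975  0.008 ]
 [ 0.4279 -0.2394  0.008 ]
 [ 0.5214 -0.3516  0.008 ]]
base yaw 154.15453505482714 0.1334190307911523 0.060251272482494185 ctr [ 0.47464338 -0.29548563  0.008     ]
[[ 0.4253 -0.2732  0.141 ]
 [ 0.5207 -0.3189  0.141 ]] 154.43020686538443 0.1057456366718578 mid [ 0.47295611 -0.29606484  0.141     ]
[[ 0.5335 -0.1118  0.06  ]
 [ 0.5427  0.0883  0.06  ]
 [ 0.6599  0.0811  0.06  ]
 [ 0.6533 -0.1138  0.06  ]] [ 0.59735026 -0.01401341  0.06      ]
87.38096384749267 0.2002921270519117
88.0640107784213 0.19501357191590454
-0.9585506140580584 0.11983659847211074
-3.5066928427808013 0.11747559158247056
slot [ 0.59613386 -0.0601146   0.06      ]
slot [0.60009187 0.03036202 0.06      ]
```

Emit:
play_rows:
  rows:
    - [0,[-2.7,-3.9,0],[0,0,0]]
    - [0,[-2.7,-3.9,0],[0,0,0]]
    - [0,[-2.7,-3.9,0],[0,0,0]]
    - [0,[-2.7,-3.9,0],[0,0,0]]
    - [0,[-2.7,-3.9,0],[0,0,0]]
    - [0,[-2.7,-3.9,0],[0,0,0]]
    - [0,[-2.7,-3.9,0],[0,0,0]]
    - [0,[-2.7,-3.9,0],[0,0,0]]
    - [0,[-2.7,-3.9,0],[0,0,0]]
    - [0,[-2.7,-3.9,0],[0,0,0]]
    - [0,[-2.7,-3.9,0],[0,0,0]]
    - [0,[0,0,0],[0,0,8.5]]

```text
time: 3.5
ee_pos: [0.5037, -0.0461, 0.2414]
tcp_rot: [-179.8, -0.1, -75.5]
wrist_force: [-0.7, -0.4, -0.7]
opening: 0.0855
```

```bash
python3 - <<'E'
from h import *
o=get_obs(); print(o['time'],o['q'],o['ee_pos'],o['tcp_rot'])
print(toolmove([.525,-.015,.242],-92.3,o))
E
```

```text
3.5 [-5.22883060e+00 -1.32586768e+00  3.51130065e+00  9.46215579e+01
  9.79445333e-05  1.60274445e+02] [ 0.50365706 -0.04609146  0.24140934] [-1.79797008e+02 -7.26794354e-02 -7.55034039e+01]
(array([-2.48, -2.84, -0.05]), array([-0.21, -0.04, 16.8 ]))
```

Emit:
play_rows:
  rows:
    - [0,[-0.7,-2.5,0],[0,0,0]]
    - [0,[0,0,0],[0,0,0]]
    - [0,[0,0,0],[0,0,0]]

```text
time: 3.8
ee_pos: [0.5272, -0.0302, 0.2413]
tcp_rot: [-179.8, -0.1, -75.5]
wrist_force: [-0.0, 0.9, -0.5]
opening: 0.0853
```

```bash
python3 - <<'E'
from h import *
c=camera('wrist'); pickle.dump(c,open('w1.pkl','wb')); save(c,'w1.png',None,1.5); print(c['xyz'],c['orientation'])
for t in ['brass_spacer','black_spacer']:
    print(t,spotter.spot_in(c,t))
E
```

```text
[ 0.59700882 -0.01194039  0.37329684] [ 1.63235727e+02 -4.17613090e-02 -7.55100216e+01]
brass_spacer []
black_spacer [{'point': [0.679, 0.1654, 0.0028], 'confidence': 0.67}, {'point': [0.5973, 0.0313, 0.032], 'confidence': 0.49}]
```

View pics/w1.png

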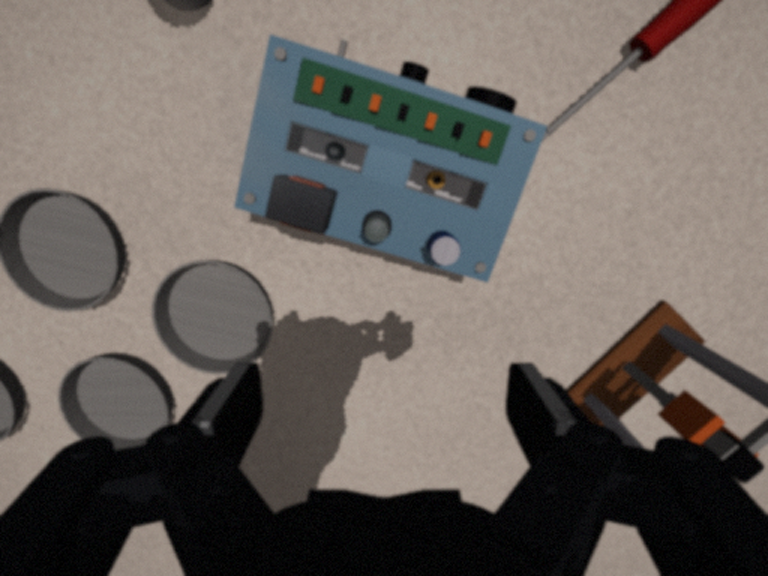

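```bash
python3 - <<'E'
from h import *
c=pickle.load(open('w1.pkl','rb'))
save(c,'w1b.png',(260,95,340,155),10)
save(c,'w1c.png',(145,10,375,200),3.4)
E
```

```text
(no output)
```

View pics/w1b.png

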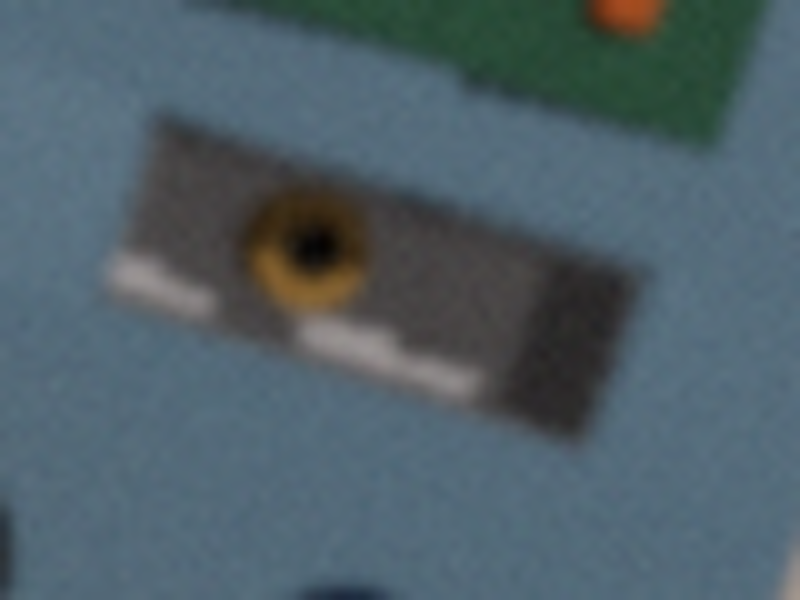

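View pics/w1c.png

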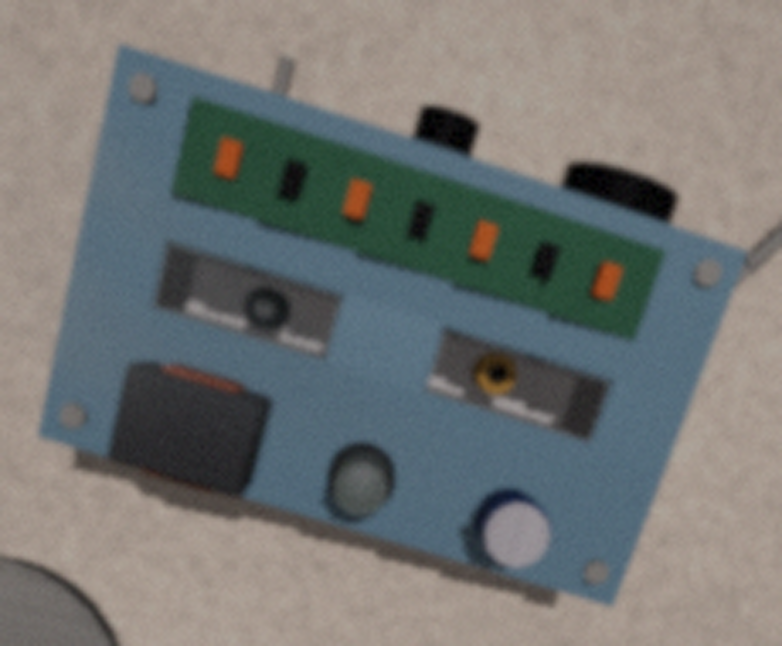

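```bash
python3 - <<'E'
from h import *
c=pickle.load(open('w1.pkl','rb'))
f=lambda x,y,z,b,s: onz(c,b[0]+(x+.5)/s-.5,b[1]+(y+.5)/s-.5,z)
B=(260,95);W=(145,10)
print('brass',f(310,248,.030,B,10))
S=np.array([f(*p,.06,B,10) for p in [(155,118),(645,265),(585,435),(105,285)]]); print(np.round(S,4),'slot R',S.mean(0))
L=np.array([f(*p,.06,W,3.4) for p in [(168,243),(342,295),(325,356),(157,308)]]); print('slotL',np.round(L,4),L.mean(0))
Q=np.array([f(*p,.06,W,3.4) for p in [(120,45),(747,250),(612,605),(40,437)]]); print(np.round(Q,4),'top',Q.mean(0))
for M in(S,L,Q):
  for a,b in [(1,0),(2,3),(3,0),(2,1)]:
    d=M[b]-M[a]; print(np.round([np.degrees(np.arctan2(d[1],d[0])),np.linalg.norm(d)],3))
d=L.mean(0)-S.mean(0);print(np.degrees(np.arctan2(d[1],d[0])),np.linalg.norm(d))
print('black',f(267,309,.03,W,3.4))
E
```

```text
brass [ 0.59653727 -0.05511463  0.03      ]
[[ 0.6054 -0.0314  0.06  ]
 [ 0.6041 -0.0872  0.06  ]
 [ 0.585  -0.0865  0.06  ]
 [ 0.5872 -0.0308  0.06  ]] slot R [ 0.59543235 -0.05899713  0.06      ]
slotL [[0.6089 0.0579 0.06  ]
 [0.6073 0.002  0.06  ]
 [0.588  0.0028 0.06  ]
 [0.5891 0.0575 0.06  ]] [0.59830865 0.03003946 0.06      ]
[[ 0.6597  0.0826  0.06  ]
 [ 0.6523 -0.1165  0.06  ]
 [ 0.5327 -0.1117  0.06  ]
 [ 0.5402  0.0871  0.06  ]] top [ 0.59622715 -0.01463614  0.06      ]
[8.8693e+01 5.6000e-02]
[8.7758e+01 5.6000e-02]
[-1.846  0.018]
[-2.084  0.019]
[8.8344e+01 5.6000e-02]
[8.8797e+01 5.5000e-02]
[1.119 0.02 ]
[-2.332  0.019]
[87.867  0.199]
[87.837  0.199]
[-2.151  0.12 ]
[-2.283  0.12 ]
88.14972392481523 0.08908303515480054
black [0.59737589 0.02725946 0.03      ]
```

```bash
cat >> h.py <<'E'
def plan(target,yaw,claw,n,o=None,R0=None):
    "print n rows: even straight motion, yaw turning about tool z"
    o=o or get_obs(); p=np.array(o['ee_pos']); R=Rr.from_euler('xyz',o['tcp_rot'],degrees=True)
    T=Rr.from_euler('xyz',[180,0,yaw],degrees=True)
    out=[]
    for i in range(n):
        k=n-i
        rv=(R.inv()*T).as_rotvec(degrees=True)/k
        sh=R.inv().apply(np.array(target)-p)*100/k
        rv=np.round(rv,1); sh=np.round(sh,2)
        out.append([claw,sh.tolist(),rv.tolist()])
        p=p+R.apply(sh/100); R=R*Rr.from_rotvec(rv,degrees=True)
    print(str(out)); print('end',np.round(p,4),np.round(R.as_euler('xyz',degrees=True),2))
E
python3 - <<'E'
from h import *
plan([.539,-.328,.25],64.3,0,17)
E
```

```text
[[0, [1.71, 0.37, -0.05], [0.0, -0.0, -8.2]], [0, [1.64, 0.61, -0.05], [0.0, -0.0, -8.2]], [0, [1.54, 0.83, -0.05], [0.0, -0.0, -8.2]], [0, [1.4, 1.04, -0.05], [0.0, -0.0, -8.2]], [0, [1.24, 1.23, -0.05], [0.0, -0.0, -8.2]], [0, [1.05, 1.4, -0.05], [0.0, -0.0, -8.2]], [0, [0.84, 1.53, -0.05], [0.0, -0.0, -8.2]], [0, [0.61, 1.64, -0.05], [0.0, -0.0, -8.2]], [0, [0.38, 1.71, -0.05], [0.0, -0.0, -8.3]], [0, [0.12, 1.75, -0.05], [0.0, -0.0, -8.2]], [0, [-0.13, 1.74, -0.05], [0.0, -0.0, -8.3]], [0, [-0.38, 1.71, -0.05], [0.0, -0.0, -8.2]], [0, [-0.61, 1.64, -0.05], [0.0, -0.0, -8.3]], [0, [-0.85, 1.53, -0.05], [0.0, -0.0, -8.2]], [0, [-1.05, 1.4, -0.05], [0.1, -0.0, -8.3]], [0, [-1.25, 1.23, -0.05], [0.0, -0.1, -8.2]], [0, [-1.4, 1.04, -0.05], [0.1, -0.0, -8.3]]]
end [ 0.5391 -0.328   0.25  ] [-1.7998e+02 -1.0000e-02  6.4300e+01]
```

Emit:
play_rows:
  rows:
    - [0,[1.7,0.4,0],[0,0,-8.2]]
    - [0,[1.6,0.6,0],[0,0,-8.2]]
    - [0,[1.5,0.8,0],[0,0,-8.2]]
    - [0,[1.4,1.0,0],[0,0,-8.2]]
    - [0,[1.2,1.2,0],[0,0,-8.2]]
    - [0,[1.0,1.4,0],[0,0,-8.2]]
    - [0,[0.8,1.5,0],[0,0,-8.2]]
    - [0,[0.6,1.6,0],[0,0,-8.2]]
    - [0,[0.4,1.7,0],[0,0,-8.3]]
    - [0,[0.1,1.7,0],[0,0,-8.2]]
    - [0,[-0.1,1.7,0],[0,0,-8.3]]
    - [0,[-0.4,1.7,0],[0,0,-8.2]]

```text
time: 5.15
ee_pos: [0.5324, -0.2501, 0.2462]
tcp_rot: [179.7, -0.4, 26.4]
wrist_force: [0.6, 0.7, -0.2]
opening: 0.0855
```

```bash
python3 - <<'E'
from h import *
plan([.539,-.328,.25],64.3,0,7)
E
```

```text
[[0, [-0.41, 1.04, -0.05], [0.1, -0.0, -5.4]], [0, [-0.51, 1.0, -0.05], [0.1, -0.0, -5.4]], [0, [-0.6, 0.94, -0.05], [0.1, -0.1, -5.4]], [0, [-0.68, 0.88, -0.06], [0.0, -0.0, -5.4]], [0, [-0.76, 0.82, -0.05], [0.1, -0.1, -5.4]], [0, [-0.84, 0.74, -0.06], [0.0, -0.0, -5.4]], [0, [-0.9, 0.65, -0.05], [0.1, -0.1, -5.5]]]
end [ 0.539  -0.3279  0.25  ] [-1.7999e+02  2.0000e-02  6.4300e+01]
```

Emit:
play_rows:
  rows:
    - [0,[-0.4,1.0,0],[0.1,0,-5.4]]
    - [0,[-0.5,1.0,0],[0.1,0,-5.4]]
    - [0,[-0.6,0.9,0],[0.1,-0.1,-5.4]]
    - [0,[-0.7,0.9,0],[0,0,-5.4]]
    - [0,[-0.8,0.8,0],[0.1,-0.1,-5.4]]
    - [0,[-0.8,0.7,0],[0,0,-5.4]]
    - [0,[-0.9,0.7,0],[0.1,-0.1,-5.5]]
    - [0,[0,0,0],[0,0,0]]
    - [0,[0,0,0],[0,0,0]]

```text
time: 6.05
ee_pos: [0.5324, -0.3374, 0.2489]
tcp_rot: [179.9, 0.1, 65.3]
wrist_force: [-0.1, -0.5, -0.1]
opening: 0.085
```

```bash
python3 - <<'E'
from h import *
c=camera('wrist'); pickle.dump(c,open('w2.pkl','wb')); save(c,'w2.png',None,1.5); save(c,'w2b.png',(190,60,330,200),4); print(c['xyz'],c['orientation'],get_obs()['time'])
E
```

```text
[ 0.4638897  -0.30654116  0.38066676] [1.63143883e+02 1.03303392e-01 6.53595629e+01] 6.1
```

View pics/w2.png

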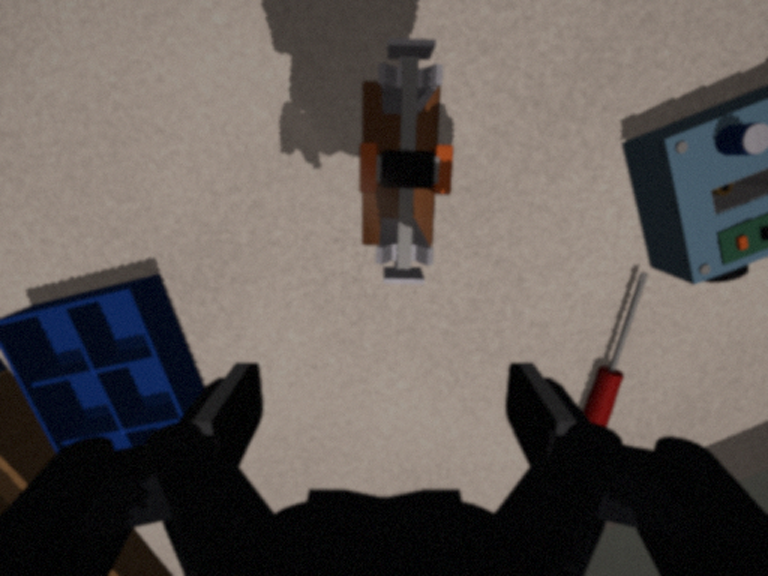

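View pics/w2b.png

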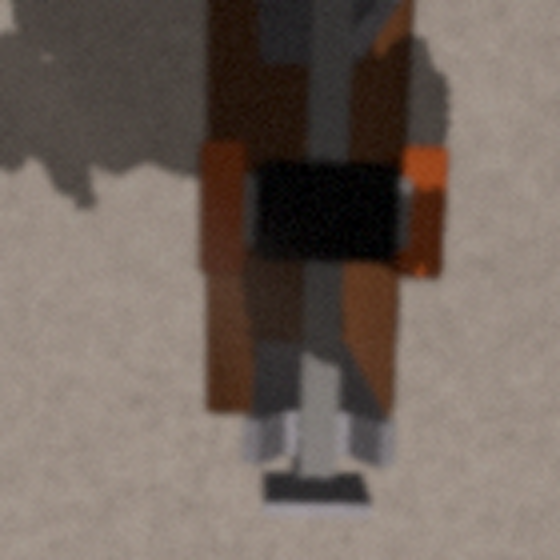

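```bash
python3 - <<'E'
from h import *
c=pickle.load(open('w2.pkl','rb'))
g=lambda x,y,z: onz(c,190+(x+.5)/4-.5,60+(y+.5)/4-.5,z)
H=np.array([g(*p,.146) for p in [(257,163),(403,163),(396,259),(250,259)]]);print(np.round(H,4),H.mean(0))
a=g(319,475,.141); b=onz(c,410.5/1.5-.5,58/1.5-.5,.141); d=b-a
print(a,b,(a+b)/2,np.linalg.norm(d),np.degrees(np.arctan2(d[1],d[0])))
save(c,'w2t.png',(230,20,310,60),8); save(c,'w2u.png',(230,150,310,200),8)
E
```

```text
[[ 0.457  -0.3055  0.146 ]
 [ 0.4692 -0.279   0.146 ]
 [ 0.4859 -0.2875  0.146 ]
 [ 0.4735 -0.3147  0.146 ]] [ 0.47139471 -0.29666962  0.146     ]
[ 0.52208324 -0.32050637  0.141     ] [ 0.42110178 -0.2725507   0.141     ] [ 0.47159251 -0.29652854  0.141     ] 0.11178998584260622 154.59715568283713
```

View pics/w2t.png

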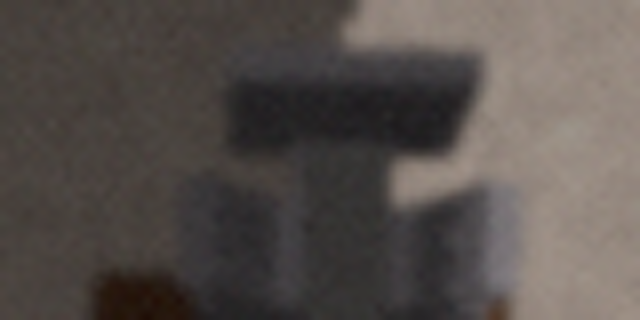

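View pics/w2u.png

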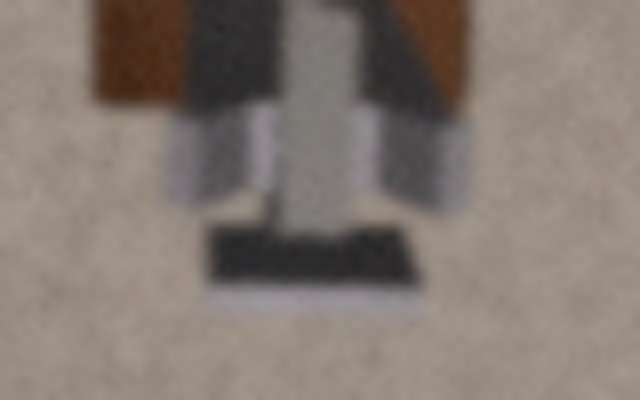

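```bash
python3 - <<'E'
from h import *
print(toolmove([.4715,-.2966,.18],64.6))
E
```

```text
(array([ 1.17, -7.24,  6.88]), array([0.09, 0.08, 0.76]))
```

Emit:
play_rows:
  rows:
    - [0,[0.6,-3.6,0],[0.1,0.1,0.8]]
    - [0,[0.6,-3.6,1],[0,0,0]]
    - [0,[0,0,3],[0,0,0]]
    - [0,[0,0,2],[0,0,0]]
    - [0,[0,0,0],[0,0,0]]
    - [0,[0,0,0],[0,0,0]]

```text
time: 6.7
ee_pos: [0.4693, -0.292, 0.1873]
tcp_rot: [180.0, -0.1, 63.9]
wrist_force: [-0.4, -0.0, 0.2]
opening: 0.0854
```

```bash
python3 - <<'E'
from h import *
o=get_obs();print(o['ee_pos'],o['tcp_rot']);print(toolmove([.4715,-.2966,.098],64.6,o))
E
```

```text
[ 0.46933093 -0.29195206  0.18732306] [ 1.79970383e+02 -5.62624652e-02  6.39280828e+01]
(array([-0.33,  0.39,  8.93]), array([ 0.03, -0.06, -0.67]))
```

Emit:
play_rows:
  rows:
    - [0,[-0.3,0.4,0],[0,0,-0.7]]
    - [0,[0,0,2],[0,0,0]]
    - [0,[0,0,2],[0,0,0]]
    - [0,[0,0,2],[0,0,0]]
    - [0,[0,0,0],[0,0,0]]
    - [0,[0,0,0],[0,0,0]]

```text
time: 7.3
ee_pos: [0.4761, -0.2996, 0.1332]
tcp_rot: [179.4, 0.0, 64.7]
wrist_force: [-0.2, 0.2, 0.3]
opening: 0.0858
```

```bash
python3 - <<'E'
from h import *
o=get_obs();print(o['ee_pos'],o['tcp_rot']);print(toolmove([.4715,-.2966,.098],64.6,o))
E
```

```text
[ 0.4760801  -0.29962648  0.13324798] [1.79394522e+02 1.77662347e-02 6.46872153e+01]
(array([ 0.08, -0.58,  3.52]), array([0.61, 0.02, 0.09]))
```

Emit:
play_rows:
  rows:
    - [0,[0.1,-0.5,0],[0.6,0,0]]
    - [0,[0,0,1],[0,0,0]]
    - [0,[0,0,1],[0,0,0]]
    - [0,[0,0,1],[0,0,0]]
    - [0,[0,0,0],[0,0,0]]
    - [0,[0,0,0],[0,0,0]]

```text
time: 7.9
ee_pos: [0.473, -0.2973, 0.104]
tcp_rot: [179.8, 0.0, 64.7]
wrist_force: [-0.7, -0.3, 0.1]
opening: 0.0853
```

```bash
python3 - <<'E'
from h import *
o=get_obs();print(o['ee_pos'],o['tcp_rot']);print(toolmove([.4715,-.2966,.098],64.6,o))
c=camera('wrist');save(c,'w3.png',None,1.5)
E
```

```text
[ 0.47299152 -0.29728636  0.10396319] [1.79822104e+02 4.46057092e-02 6.46949508e+01]
(array([-0.  , -0.17,  0.6 ]), array([0.18, 0.04, 0.1 ]))
```

View pics/w3.png

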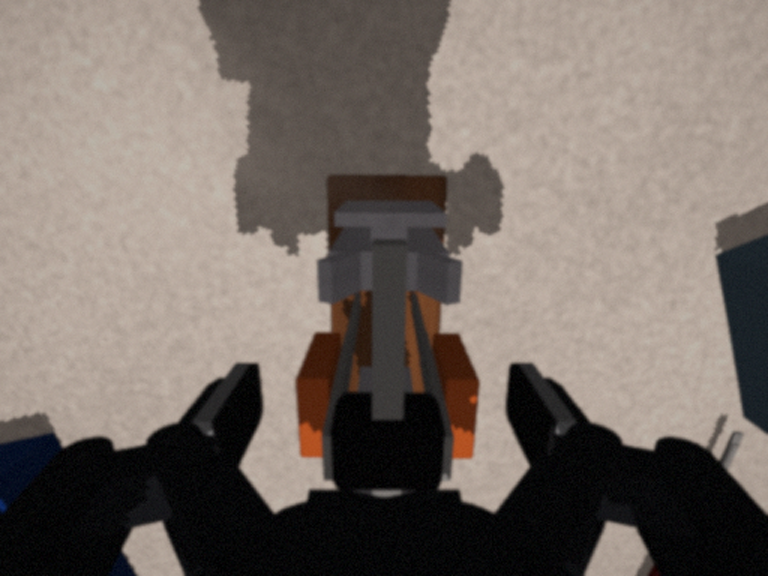

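Emit:
play_rows:
  rows:
    - [0.25,[0,-0.2,0.6],[0.2,0,0]]
    - [0.25,[0,0,0],[0,0,0]]
    - [0.25,[0,0,0],[0,0,0]]
    - [0.25,[0,0,0],[0,0,0]]
    - [0.25,[0,0,0],[0,0,0]]
  newtons: 40

```text
time: 8.45
ee_pos: [0.4712, -0.2965, 0.0981]
tcp_rot: [180.0, 0.1, 64.7]
wrist_force: [0.1, 0.7, -0.1]
opening: 0.0641
```

Emit:
play_rows:
  rows:
    - [0.35,[0,0,0],[0,0,0]]
    - [0.38,[0,0,0],[0,0,0]]
    - [0.42,[0,0,0],[0,0,0]]
    - [0.42,[0,0,0],[0,0,0]]
    - [0.42,[0,0,0],[0,0,0]]
    - [0.42,[0,0,0],[0,0,0]]

```text
time: 9.05
ee_pos: [0.4715, -0.2964, 0.0986]
tcp_rot: [180.0, 0.0, 64.7]
wrist_force: [0.5, -0.0, -0.1]
opening: 0.0495
```

```bash
python3 - <<'E'
from h import *
c=camera('wrist');save(c,'w4.png',None,1.5);o=get_obs();print(o['opening'],o['ee_pos'],o['wrist_force'])
E
```

```text
0.04953838800280905 [ 0.47150744 -0.29647534  0.09864381] [-0.16760214  0.02901571  0.03526052]
```

View pics/w4.png

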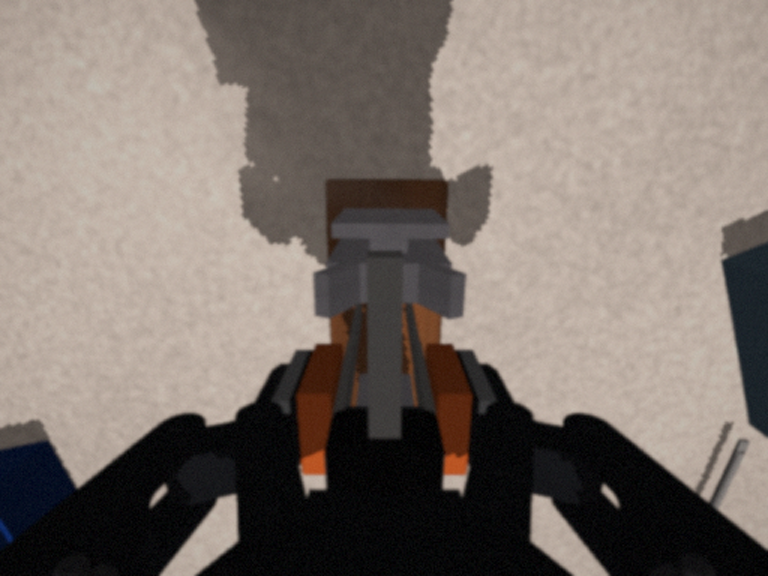

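Emit:
play_rows:
  rows:
    - [0.42,[0,0,-0.5],[0,0,0]]
    - [0.42,[0,0,-1.5],[0,0,0]]
    - [0.42,[0,0,-2],[0,0,0]]
    - [0.42,[0,0,-2],[0,0,0]]
    - [0.42,[0,0,-2.5],[0,0,0]]
    - [0.42,[0,0,-2.5],[0,0,0]]
    - [0.42,[0,0,-2.5],[0,0,0]]
    - [0.42,[0,0,-2],[0,0,0]]
    - [0.42,[0,0,0],[0,0,0]]
    - [0.42,[0,0,0],[0,0,0]]

```text
time: 10.1
ee_pos: [0.4705, -0.2961, 0.2674]
tcp_rot: [179.8, 0.1, 64.7]
wrist_force: [-0.1, -0.2, -1.6]
opening: 0.0493
```

```bash
python3 - <<'E'
from h import *
c=camera('wrist');save(c,'w5.png',None,1.5);o=get_obs();print(o['opening'],o['ee_pos'],o['tcp_rot'],o['wrist_force'])
plan([.5962,-.0551,.25],87.9,0.42,12,o)
E
```

```text
0.04943836508708412 [ 0.47045836 -0.29608581  0.26733922] [1.79752814e+02 1.02983432e-01 6.46816523e+01] [-0.02481664  0.27916914  0.09456511]
[[0.42, [2.26, 0.09, 0.14], [0.0, 0.0, -1.9]], [0.42, [2.26, 0.16, 0.14], [0.0, 0.0, -1.9]], [0.42, [2.25, 0.24, 0.14], [0.0, 0.0, -1.9]], [0.42, [2.24, 0.31, 0.14], [0.0, 0.0, -1.9]], [0.42, [2.23, 0.39, 0.14], [0.0, 0.0, -2.0]], [0.42, [2.22, 0.46, 0.14], [0.0, 0.0, -1.9]], [0.42, [2.2, 0.54, 0.14], [0.0, 0.0, -2.0]], [0.42, [2.18, 0.61, 0.14], [0.0, 0.0, -1.9]], [0.42, [2.16, 0.69, 0.14], [0.0, 0.0, -2.0]], [0.42, [2.14, 0.76, 0.14], [0.1, 0.1, -1.9]], [0.42, [2.11, 0.83, 0.15], [0.0, 0.0, -2.0]], [0.42, [2.08, 0.91, 0.14], [0.1, 0.1, -1.9]]]
end [ 0.5962 -0.0551  0.25  ] [-1.800e+02 -2.000e-02  8.788e+01]
```

View pics/w5.png

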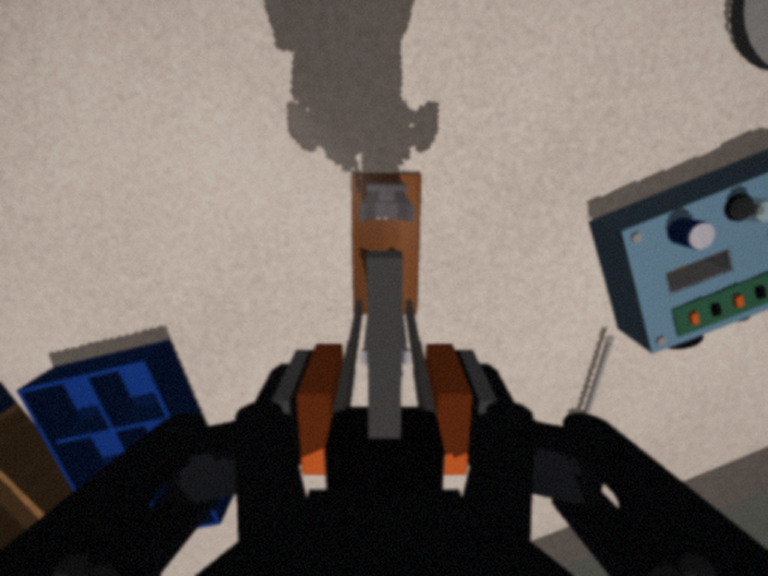

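Emit:
play_rows:
  rows:
    - [0.42,[1.2,0.1,0],[0,0,-1.9]]
    - [0.42,[2.2,0.2,0],[0,0,-1.9]]
    - [0.42,[2.2,0.2,0],[0,0,-1.9]]
    - [0.42,[2.2,0.3,0],[0,0,-1.9]]
    - [0.42,[2.2,0.4,0],[0,0,-2]]
    - [0.42,[2.2,0.5,0],[0,0,-1.9]]
    - [0.42,[2.2,0.5,0],[0,0,-2]]
    - [0.42,[2.2,0.6,0],[0,0,-1.9]]
    - [0.42,[2.2,0.7,0],[0,0,-2]]
    - [0.42,[2.1,0.8,0],[0,0,-1.9]]
    - [0.42,[1.5,0.8,0],[0,0,-2]]
    - [0.42,[0,0,0],[0,0,0]]

```text
time: 11.35
ee_pos: [0.5793, -0.0739, 0.2524]
tcp_rot: [-179.1, -0.2, 88.0]
wrist_force: [-1.3, -0.2, -1.2]
opening: 0.0495
```

```bash
python3 - <<'E'
from h import *
o=get_obs();print(o['opening'],o['ee_pos'],o['tcp_rot'],o['wrist_force'])
plan([.5962,-.0551,.20],87.9,0.42,4,o)
E
```

```text
0.0495274134486822 [ 0.57933168 -0.07389072  0.25242563] [-179.05169126   -0.20711256   87.97960748] [-1.30683345 -0.1531398  -1.23892017]
[[0.42, [0.48, 0.43, 1.31], [-0.2, -0.1, 0.0]], [0.42, [0.48, 0.42, 1.3], [-0.2, -0.0, 0.0]], [0.42, [0.48, 0.42, 1.31], [-0.3, -0.1, 0.0]], [0.42, [0.49, 0.41, 1.31], [-0.2, -0.0, 0.1]]]
end [ 0.5962 -0.0551  0.2   ] [-1.7995e+02 -1.0000e-02  8.7880e+01]
```

Emit:
play_rows:
  rows:
    - [0.42,[0.5,0.4,0.5],[-0.3,-0.1,0]]
    - [0.42,[0.5,0.4,0.9],[-0.2,0,0]]
    - [0.42,[0.5,0.4,1],[-0.2,-0.1,0]]
    - [0.42,[0.5,0.4,1],[-0.2,0,0]]
    - [0.42,[0,0,0.5],[0,0,0]]
    - [0.42,[0,0,0],[0,0,0]]
    - [0.42,[0,0,0],[0,0,0]]

```text
time: 12.05
ee_pos: [0.5958, -0.054, 0.2074]
tcp_rot: [-179.8, 0.0, 87.9]
wrist_force: [0.3, -1.1, -1.2]
opening: 0.0494
```

```bash
python3 - <<'E'
from h import *
c=camera('wrist');save(c,'w6.png',None,1.5);pickle.dump(c,open('w6.pkl','wb'))
o=get_obs();print(o['opening'],o['ee_pos'],o['tcp_rot'],o['wrist_force'])
print(toolmove([.5962,-.0551,.16],87.9,o))
E
```

```text
0.049593177586489394 [ 0.59581963 -0.05400234  0.20746389] [-1.79820294e+02  2.81695462e-02  8.79029407e+01] [-0.35303161  0.50432515 -1.46496382]
(array([-0.11,  0.06,  4.75]), array([-0.18,  0.03,  0.  ]))
```

View pics/w6.png

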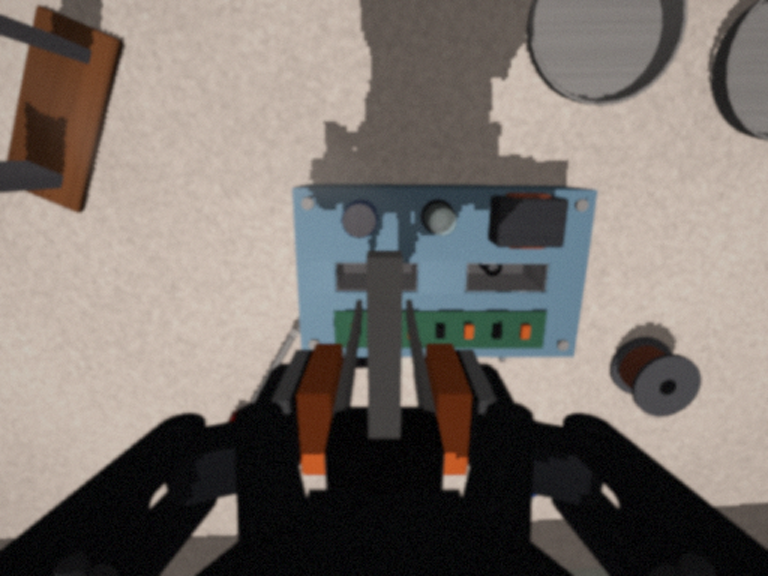

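Emit:
play_rows:
  rows:
    - [0.42,[-0.1,0.1,1],[-0.2,0,0]]
    - [0.42,[0,0,1.5],[0,0,0]]
    - [0.42,[0,0,1],[0,0,0]]
    - [0.42,[0,0,0],[0,0,0]]
    - [0.42,[0,0,0],[0,0,0]]

```text
time: 12.6
ee_pos: [0.5972, -0.0561, 0.1714]
tcp_rot: [179.8, 0.0, 87.8]
wrist_force: [-0.2, 0.0, 0.3]
opening: 0.0498
```

```bash
python3 - <<'E'
from h import *
o=get_obs();print(o['ee_pos'],o['tcp_rot'],o['wrist_force'])
print(toolmove([.5962,-.0551,.095],87.9,o))
c=camera('side');save(c,'sd1.png',(190,160,290,240),7)
c=camera('scene');save(c,'sc1.png',(205,170,315,270),7)
E
```

```text
[ 0.59724512 -0.05610129  0.171445  ] [1.79809729e+02 4.42045338e-02 8.78366367e+01] [-0.20285318  0.02310588  0.32031797]
(array([ 0.1 , -0.13,  7.64]), array([ 0.19,  0.04, -0.06]))
```

View pics/sc1.png

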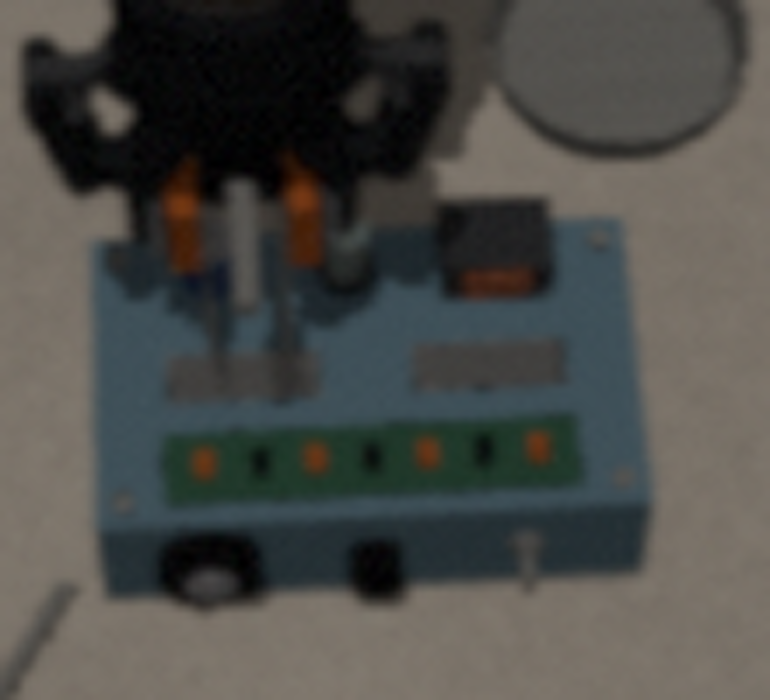

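View pics/sd1.png

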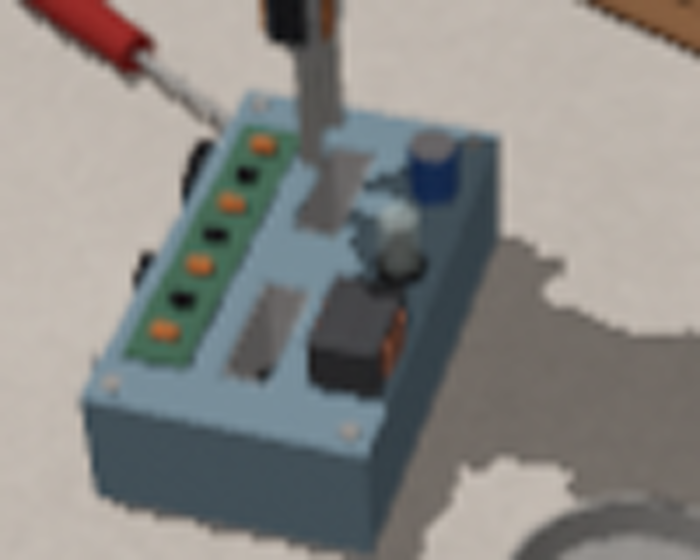

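Emit:
play_rows:
  rows:
    - [0.42,[0.1,-0.1,0.5],[0.2,0,0]]
    - [0.42,[0,0,1],[0,0,0]]
    - [0.42,[0,0,1],[0,0,0]]
    - [0.42,[0,0,1],[0,0,0]]
    - [0.42,[0,0,0],[0,0,0]]
    - [0.42,[0,0,0],[0,0,0]]

```text
time: 13.3
ee_pos: [0.5965, -0.0549, 0.1338]
tcp_rot: [180.0, 0.0, 87.9]
wrist_force: [-0.2, 0.8, -0.7]
opening: 0.0496
```

```bash
python3 - <<'E'
from h import *
o=get_obs();print(o['ee_pos'],o['tcp_rot'],o['wrist_force'],o['torque'])
print(toolmove([.5962,-.0551,.095],87.9,o))
E
```

```text
[ 0.59653056 -0.0548903   0.13384178] [1.79979200e+02 4.54670675e-02 8.78516404e+01] [-0.17294078  0.82916817 -0.69462207] [ 0.00773744 -0.02201071 -0.00465095]
(array([-0.02, -0.03,  3.88]), array([ 0.02,  0.05, -0.05]))
```

Tips are now about 11 mm inside the slot, no contact force. Continuing down.

Emit:
play_rows:
  rows:
    - [0.42,[0,0,0.8],[0,0,0]]
    - [0.42,[0,0,0.8],[0,0,0]]
    - [0.42,[0,0,0.8],[0,0,0]]
    - [0.42,[0,0,0.6],[0,0,0]]
    - [0.42,[0,0,0.4],[0,0,0]]
    - [0.42,[0,0,0],[0,0,0]]
    - [0.42,[0,0,0],[0,0,0]]

```text
time: 14.0
ee_pos: [0.5965, -0.0549, 0.0968]
tcp_rot: [180.0, 0.0, 87.9]
wrist_force: [0.5, -0.2, -0.7]
opening: 0.05
```

```bash
python3 - <<'E'
from h import *
o=get_obs();print(o['ee_pos'],o['tcp_rot'],o['wrist_force'],o['torque'])
print(toolmove([.5962,-.0551,.095],87.9,o))
c=camera('wrist');save(c,'w7.png',None,1.5)
E
```

```text
[ 0.59653122 -0.05493376  0.09681153] [1.79980098e+02 4.68849999e-02 8.78506638e+01] [ 0.46532987 -0.21926612 -0.65976435] [-0.03483465  0.01866961 -0.01267248]
(array([-0.02, -0.03,  0.18]), array([ 0.02,  0.05, -0.05]))
```

View pics/w7.png

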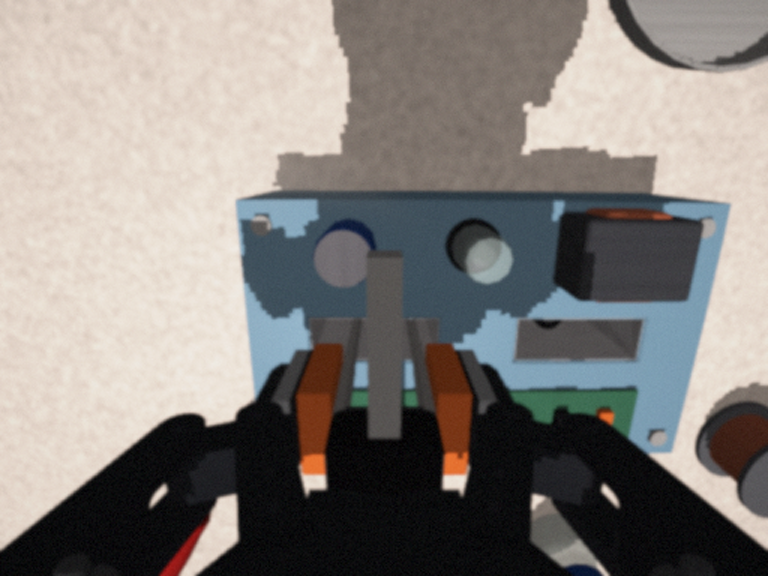

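Emit:
play_rows:
  rows:
    - [0.46,[0,0,0],[0,0,0]]
    - [0.5,[0,0,0],[0,0,0]]
    - [0.53,[0,0,0],[0,0,0]]
    - [0.56,[0,0,0],[0,0,0]]
    - [0.6,[0,0,0],[0,0,0]]
    - [0.6,[0,0,0],[0,0,0]]
    - [0.6,[0,0,0],[0,0,0]]
  newtons: 30

```text
time: 14.75
ee_pos: [0.5972, -0.055, 0.0981]
tcp_rot: [179.9, 0.1, 87.9]
wrist_force: [-0.4, 0.4, -0.3]
opening: 0.0379
```

```bash
python3 - <<'E'
from h import *
o=get_obs();print(o['opening'],o['ee_pos'],o['tcp_rot'],o['wrist_force'],o['torque'])
E
```

```text
0.037852602437754214 [ 0.59715455 -0.05497539  0.0981068 ] [1.79867517e+02 5.25341241e-02 8.78516973e+01] [-0.4083344   0.3907824  -0.34496217] [-0.00363925 -0.04229602  0.01876322]
```

Emit:
play_rows:
  rows:
    - [0.6,[0,0,-0.5],[0,0,0]]
    - [0.6,[0,0,-1],[0,0,0]]
    - [0.6,[0,0,-1],[0,0,0]]
    - [0.6,[0,0,-1],[0,0,0]]
    - [0.6,[0,0,-1],[0,0,0]]
    - [0.6,[0,0,-1],[0,0,0]]
    - [0.6,[0,0,-1],[0,0,0]]
    - [0.6,[0,0,-1],[0,0,0]]
    - [0.6,[0,0,-1],[0,0,0]]
    - [0.6,[0,0,-1],[0,0,0]]
    - [0.6,[0,0,-0.5],[0,0,0]]
    - [0.6,[0,0,0],[0,0,0]]

```text
time: 15.95
ee_pos: [0.5973, -0.0549, 0.209]
tcp_rot: [179.7, 0.1, 87.8]
wrist_force: [-0.7, 0.9, -1.0]
opening: 0.0375
```

```bash
python3 - <<'E'
from h import *
o=get_obs();print(o['opening'],o['ee_pos'],o['tcp_rot'],o['wrist_force'],o['torque'])
c=camera('scene');save(c,'sc2.png',(205,150,315,250),7)
c=camera('side');save(c,'sd2.png',(190,110,290,240),6)
E
```

```text
0.037507774404429366 [ 0.59729121 -0.05490997  0.20899051] [1.79717434e+02 6.03053078e-02 8.78499536e+01] [-0.71153016  0.91504272 -0.99641036] [ 0.00829953  0.03101879 -0.00024491]
```

View pics/sc2.png

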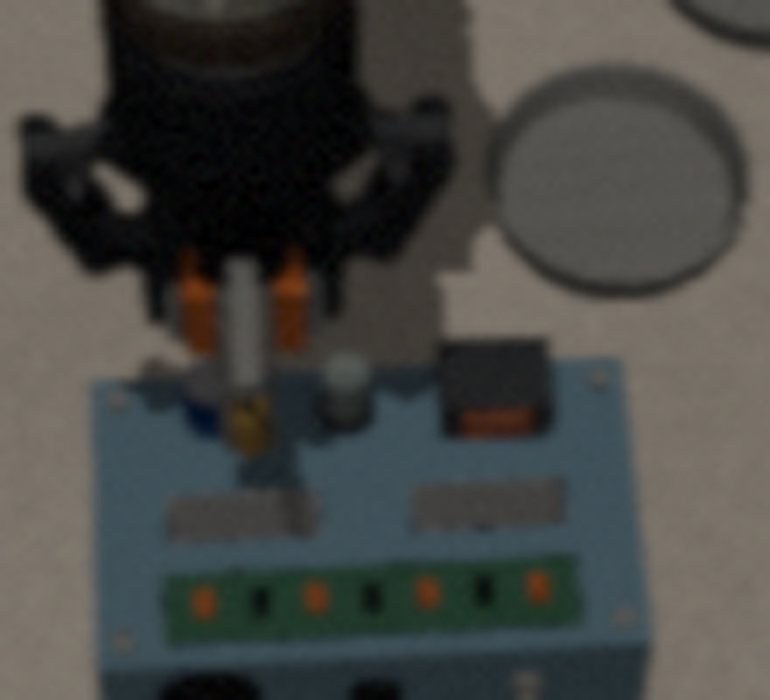

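View pics/sd2.png

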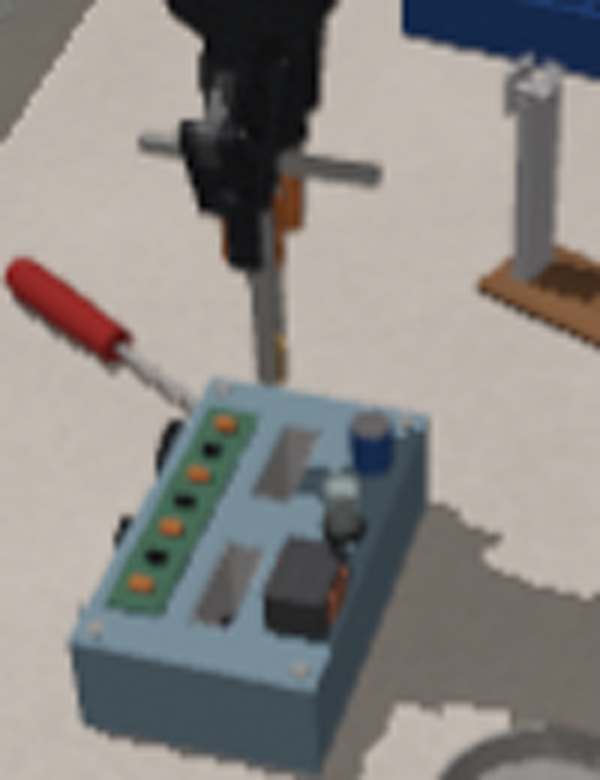

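Emit:
play_rows:
  rows:
    - [0.6,[1.2,-0.6,-0.5],[0.2,0,0]]
    - [0.6,[2.4,-1.2,-0.5],[0,0,0]]
    - [0.6,[2.5,-1.3,0],[0,0,0]]
    - [0.6,[2.5,-1.3,0],[0,0,0]]
    - [0.6,[2.5,-1.3,0],[0,0,0]]
    - [0.6,[2.5,-1.3,0],[0,0,0]]
    - [0.6,[2.5,-1.3,0],[0,0,0]]
    - [0.6,[2.5,-1.3,0],[0,0,0]]
    - [0.6,[2.5,-1.3,0],[0,0,0]]
    - [0.6,[2.5,-1.3,0],[0,0,0]]
    - [0.6,[1.5,-0.8,0],[0,0,0]]
    - [0.6,[0,0,0],[0,0,0]]

```text
time: 17.25
ee_pos: [0.4636, 0.2161, 0.2159]
tcp_rot: [-179.4, 0.0, 87.9]
wrist_force: [-0.2, -0.8, -0.8]
opening: 0.0377
```

```bash
python3 - <<'E'
from h import *
o=get_obs();print(o['opening'],o['ee_pos'],o['tcp_rot'],o['wrist_force'])
print(toolmove([.4525,.2465,.21],87.9,o))
c=camera('wrist');save(c,'w8.png',None,1.5);pickle.dump(c,open('w8.pkl','wb'))
E
```

```text
0.037744161308606985 [0.46359908 0.21612986 0.21591573] [-1.79409463e+02  4.26065972e-02  8.78733127e+01] [-0.15723895 -0.77557579 -0.75617149]
(array([ 2.99, -1.22,  0.6 ]), array([-0.59,  0.04, -0.03]))
```

View pics/w8.png

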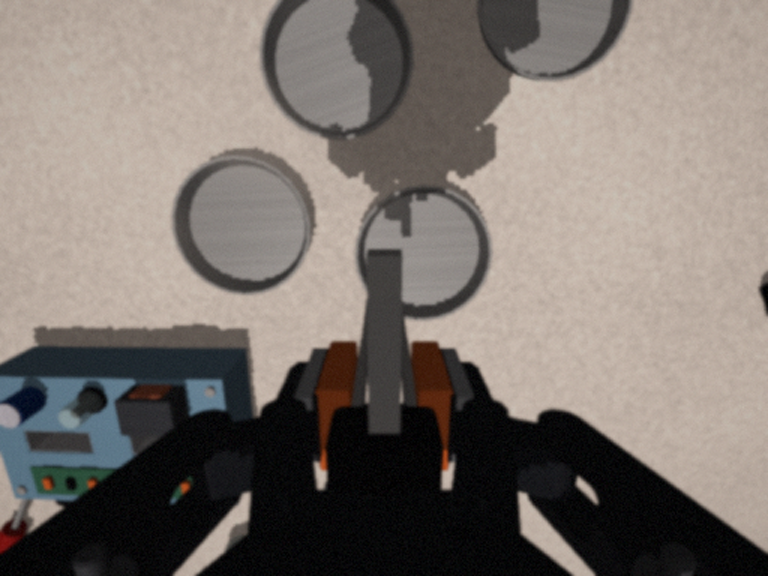

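```bash
python3 - <<'E'
from h import *
c=pickle.load(open('w8.pkl','rb'))
P=[onz(c,u/1.5,v/1.5,.022) for u,v in [(357,248),(491,248),(424,184),(424,321)]];print(np.round(P,4))
d=np.array([(P[0][0]+P[1][0])/2*0+(P[2][0]+P[3][0])/2,(P[0][1]+P[1][1])/2,.21]);print(d)
print(toolmove(d,87.9))
E
```

```text
[[0.4492 0.1953 0.022 ]
 [0.453  0.301  0.022 ]
 [0.402  0.2486 0.022 ]
 [0.5123 0.2475 0.022 ]]
[0.45716238 0.24816502 0.21      ]
(array([ 3.25, -0.8 ,  0.6 ]), array([-0.58,  0.05, -0.04]))
```

Emit:
play_rows:
  rows:
    - [0.6,[1.0,-0.3,0],[-0.3,0,0]]
    - [0.6,[1.2,-0.4,0.5],[-0.3,0,0]]
    - [0.6,[0.9,-0.3,1],[0,0,0]]
    - [0.6,[0,0,1.5],[0,0,0]]
    - [0.6,[0,0,2],[0,0,0]]
    - [0.6,[0,0,2],[0,0,0]]
    - [0.6,[0,0,1.5],[0,0,0]]
    - [0.6,[0,0,0.8],[0,0,0]]
    - [0.6,[0,0,0],[0,0,0]]
    - [0.6,[0,0,0],[0,0,0]]

```text
time: 18.3
ee_pos: [0.4533, 0.2495, 0.1141]
tcp_rot: [-179.9, 0.2, 87.7]
wrist_force: [-0.7, 0.4, 0.2]
opening: 0.0375
```

```bash
python3 - <<'E'
from h import *
o=get_obs();print(o['opening'],o['ee_pos'],o['tcp_rot'],o['wrist_force'])
print(toolmove([.455,.247,.095],87.9,o))
E
```

```text
0.03747038695171127 [0.45328238 0.2494747  0.11412597] [-1.79906211e+02  1.64150894e-01  8.76798082e+01] [-0.71675556  0.38477174  0.18975079]
(array([-0.23,  0.18,  1.91]), array([-0.09,  0.16, -0.22]))
```

Emit:
play_rows:
  rows:
    - [0.6,[0,0,0.5],[0,0,0]]
    - [0.6,[0,0,0.5],[0,0,0]]
    - [0.6,[0,0,0.5],[0,0,0]]
    - [0.6,[0,0,0.2],[0,0,0]]
    - [0.6,[0,0,0],[0,0,0]]
    - [0.6,[0,0,0],[0,0,0]]
    - [0.6,[0,0,0],[0,0,0]]

```text
time: 19.0
ee_pos: [0.4544, 0.25, 0.0979]
tcp_rot: [179.9, 0.1, 87.7]
wrist_force: [0.7, 0.1, -1.4]
opening: 0.0375
```

```bash
python3 - <<'E'
from h import *
o=get_obs();print(o['opening'],o['ee_pos'],o['tcp_rot'],o['wrist_force'])
c=camera('side');save(c,'sd3.png',(190,190,330,330),5)
c=camera('scene');save(c,'sc3.png',(270,100,410,220),5)
E
```

```text
0.03745656636849263 [0.45435572 0.25000429 0.09785193] [1.79924112e+02 6.05150402e-02 8.76556237e+01] [ 0.71037299  0.10927766 -1.36329281]
```

View pics/sd3.png

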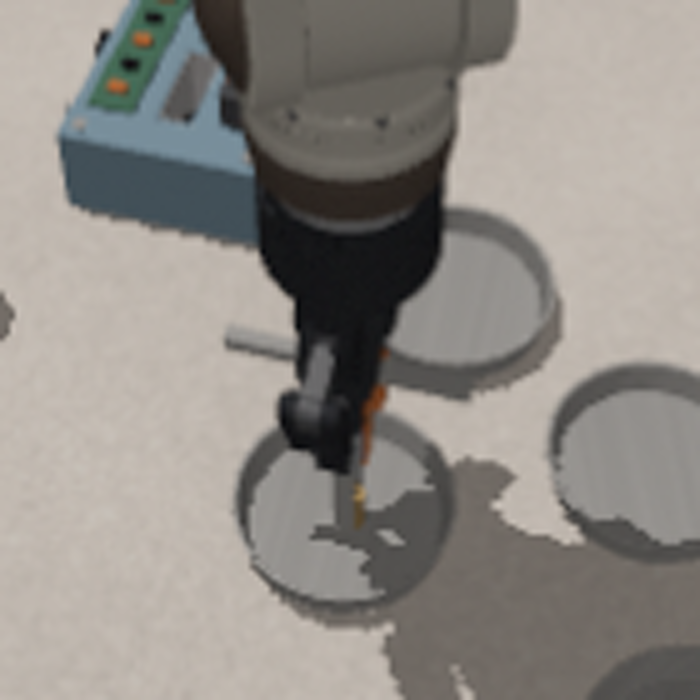

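View pics/sc3.png

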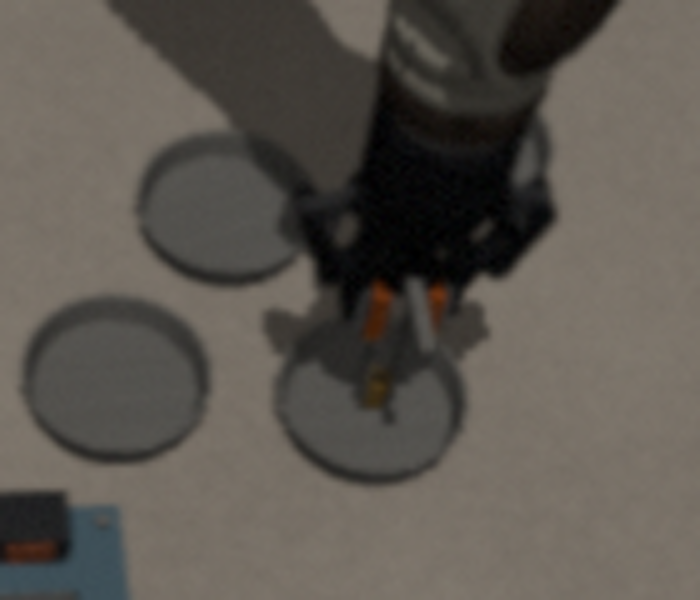

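Emit:
play_rows:
  rows:
    - [0.6,[0,0,0.2],[0,0,0]]
    - [0.6,[0,0,0.1],[0,0,0]]
    - [0.6,[0,0,0],[0,0,0]]
    - [0.6,[0,0,0],[0,0,0]]

```text
time: 19.5
ee_pos: [0.4545, 0.2501, 0.0948]
tcp_rot: [179.9, 0.0, 87.7]
wrist_force: [0.4, 0.0, -0.6]
opening: 0.0378
```

Emit:
play_rows:
  rows:
    - [0.6,[0,0,0.1],[0,0,0]]
    - [0.52,[0,0,0],[0,0,0]]
    - [0.49,[0,0,0],[0,0,0]]
    - [0.46,[0,0,0],[0,0,0]]
    - [0.44,[0,0,0],[0,0,0]]
    - [0.42,[0,0,0],[0,0,0]]
    - [0.42,[0,0,0],[0,0,0]]
    - [0.42,[0,0,0],[0,0,0]]

```text
time: 20.3
ee_pos: [0.4546, 0.2501, 0.094]
tcp_rot: [179.9, 0.0, 87.7]
wrist_force: [0.4, -0.1, -1.5]
opening: 0.0498
```

Emit:
play_rows:
  rows:
    - [0.42,[0,0,-0.5],[0,0,0]]
    - [0.42,[0,0,-1],[0,0,0]]
    - [0.42,[0,0,-1.5],[0,0,0]]
    - [0.42,[0,0,-2],[0,0,0]]
    - [0.42,[0,0,-2],[0,0,0]]
    - [0.42,[0,0,-2],[0,0,0]]
    - [0.42,[0,0,-2],[0,0,0]]
    - [0.42,[0,0,-2],[0,0,0]]
    - [0.42,[0,0,-2],[0,0,0]]
    - [0.42,[0,0,0],[0,0,0]]

```text
time: 21.3
ee_pos: [0.4538, 0.25, 0.257]
tcp_rot: [179.7, -0.1, 87.7]
wrist_force: [-0.1, -0.4, -0.5]
opening: 0.0498
```

```bash
python3 - <<'E'
from h import *
o=get_obs();print(o['opening'],o['ee_pos'],o['tcp_rot'],o['wrist_force'])
c=camera('side');save(c,'sd4.png',(190,150,330,330),4)
c=camera('wrist');save(c,'w9.png',None,1.5)
E
```

```text
0.04977664149809089 [0.45382957 0.25000316 0.25696178] [ 1.79672705e+02 -8.92749315e-02  8.76585331e+01] [-0.08604897 -0.35969828 -0.52933345]
```

View pics/sd4.png

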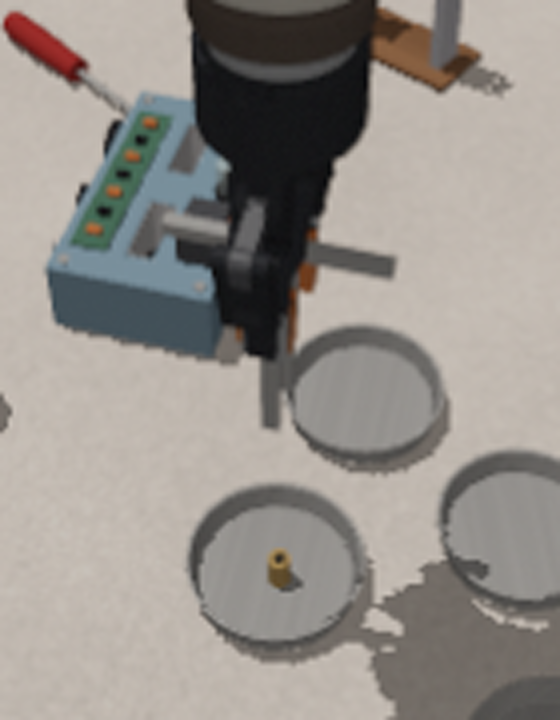

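View pics/w9.png

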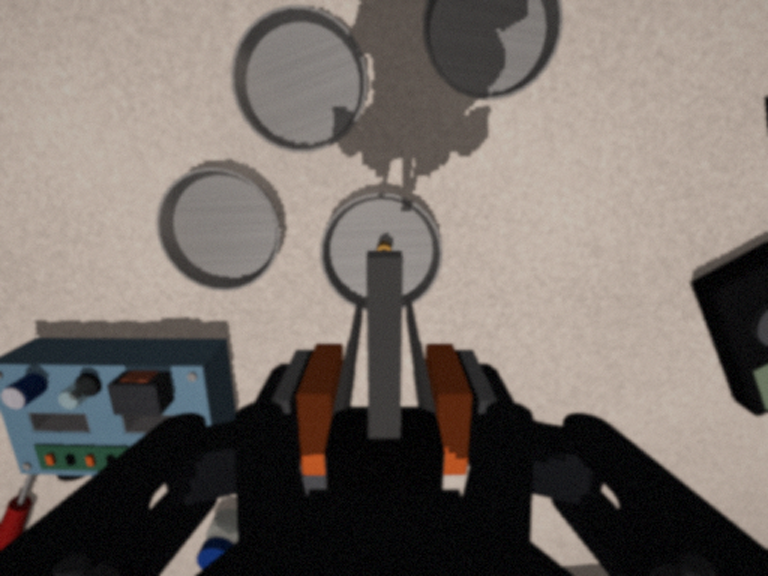

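```bash
python3 - <<'E'
from h import *
plan([.4713,-.2965,.265],64.7,0.42,20)
E
```

```text
[[0.42, [-2.73, 0.2, -0.05], [0.0, -0.0, 1.1]], [0.42, [-2.72, 0.25, -0.05], [0.0, -0.0, 1.2]], [0.42, [-2.71, 0.31, -0.05], [0.0, -0.0, 1.1]], [0.42, [-2.71, 0.36, -0.06], [0.0, -0.0, 1.2]], [0.42, [-2.7, 0.42, -0.05], [0.0, -0.0, 1.1]], [0.42, [-2.69, 0.47, -0.06], [0.0, -0.0, 1.2]], [0.42, [-2.68, 0.53, -0.05], [0.0, -0.0, 1.1]], [0.42, [-2.67, 0.58, -0.06], [0.0, -0.0, 1.2]], [0.42, [-2.66, 0.63, -0.05], [0.0, -0.0, 1.1]], [0.42, [-2.65, 0.69, -0.06], [0.0, -0.0, 1.2]], [0.42, [-2.63, 0.74, -0.05], [0.0, -0.0, 1.1]], [0.42, [-2.62, 0.79, -0.06], [0.0, -0.0, 1.2]], [0.42, [-2.6, 0.85, -0.05], [0.0, -0.0, 1.1]], [0.42, [-2.58, 0.9, -0.06], [0.0, -0.0, 1.2]], [0.42, [-2.56, 0.95, -0.05], [0.0, -0.0, 1.1]], [0.42, [-2.54, 1.0, -0.06], [0.0, -0.0, 1.2]], [0.42, [-2.52, 1.05, -0.05], [0.0, -0.0, 1.1]], [0.42, [-2.5, 1.1, -0.06], [0.0, -0.0, 1.2]], [0.42, [-2.48, 1.15, -0.05], [0.1, -0.0, 1.1]], [0.42, [-2.46, 1.19, -0.06], [0.0, -0.0, 1.2]]]
end [ 0.4712 -0.2965  0.265 ] [ 1.7995e+02 -4.0000e-02  6.4660e+01]
```

Emit:
play_rows:
  rows:
    - [0.42,[-1.3,0.1,-0.1],[0,0,1.1]]
    - [0.42,[-2.7,0.2,-0.1],[0,0,1.2]]
    - [0.42,[-2.7,0.3,-0.1],[0,0,1.1]]
    - [0.42,[-2.7,0.4,-0.1],[0,0,1.2]]
    - [0.42,[-2.7,0.4,-0.1],[0,0,1.1]]
    - [0.42,[-2.7,0.5,-0.1],[0,0,1.2]]
    - [0.42,[-2.7,0.5,-0.1],[0,0,1.1]]
    - [0.42,[-2.7,0.6,-0.1],[0,0,1.2]]
    - [0.42,[-2.7,0.6,0],[0,0,1.1]]
    - [0.42,[-2.7,0.7,0],[0,0,1.2]]
    - [0.42,[-2.6,0.7,0],[0,0,1.1]]

```text
time: 22.5
ee_pos: [0.4532, -0.0524, 0.2498]
tcp_rot: [-179.2, 0.6, 74.3]
wrist_force: [1.0, 0.3, -1.1]
opening: 0.0496
```

```bash
python3 - <<'E'
from h import *
o=get_obs();print(o['ee_pos'],o['tcp_rot'],o['opening'])
plan([.4713,-.2965,.265],64.7,0.42,11)
E
```

```text
[ 0.45318377 -0.05239053  0.24984847] [-179.21739397    0.55420727   74.28848617] 0.04963754452077638
[[0.42, [-2.09, 0.76, -0.13], [-0.1, 0.1, 0.9]], [0.42, [-2.08, 0.79, -0.13], [-0.1, 0.1, 0.9]], [0.42, [-2.07, 0.82, -0.13], [-0.1, 0.0, 0.9]], [0.42, [-2.05, 0.86, -0.13], [-0.1, 0.1, 0.9]], [0.42, [-2.04, 0.89, -0.13], [-0.0, 0.0, 0.9]], [0.42, [-2.03, 0.92, -0.13], [-0.1, 0.1, 0.8]], [0.42, [-2.01, 0.95, -0.14], [-0.0, 0.0, 0.9]], [0.42, [-2.0, 0.98, -0.14], [-0.1, 0.1, 0.8]], [0.42, [-1.98, 1.01, -0.14], [-0.0, 0.0, 0.9]], [0.42, [-1.97, 1.04, -0.13], [-0.1, 0.1, 0.8]], [0.42, [-1.96, 1.06, -0.14], [-0.0, 0.0, 0.9]]]
end [ 0.4713 -0.2965  0.265 ] [-1.7996e+02  1.0000e-02  6.4680e+01]
```

Emit:
play_rows:
  rows:
    - [0.42,[-2.1,0.8,-0.2],[-0.1,0.1,0.9]]
    - [0.42,[-2.1,0.8,-0.2],[-0.1,0.1,0.9]]
    - [0.42,[-2.1,0.8,-0.2],[-0.1,0,0.9]]
    - [0.42,[-2.1,0.9,-0.2],[-0.1,0.1,0.9]]
    - [0.42,[-2.0,0.9,-0.2],[0,0,0.9]]
    - [0.42,[-2.0,0.9,-0.2],[-0.1,0.1,0.8]]
    - [0.42,[-2.0,1.0,-0.2],[0,0,0.9]]
    - [0.42,[-2.0,1.0,-0.2],[-0.1,0.1,0.8]]
    - [0.42,[-2.0,1.0,-0.2],[0,0,0.9]]
    - [0.42,[-1.5,1.0,0],[-0.1,0,0.8]]
    - [0.42,[0,0,0],[0,0,0]]
    - [0.42,[0,0,0],[0,0,0]]

```text
time: 23.7
ee_pos: [0.459, -0.2877, 0.2548]
tcp_rot: [-178.8, 0.3, 64.2]
wrist_force: [-0.1, -0.1, -1.4]
opening: 0.0495
```

```bash
python3 - <<'E'
from h import *
o=get_obs();print(o['ee_pos'],o['tcp_rot'],o['opening'])
print(toolmove([.4715,-.2965,.23],64.7,o))
E
```

```text
[ 0.45903333 -0.28769062  0.25480428] [-178.81570428    0.25092023   64.17189397] 0.0495072173765886
(array([-0.24,  1.56,  2.45]), array([-1.19,  0.25, -0.53]))
```

Emit:
play_rows:
  rows:
    - [0.42,[-0.2,0.8,0],[-0.6,0.1,-0.3]]
    - [0.42,[0,0.7,0],[-0.6,0.1,-0.2]]
    - [0.42,[0,0,0],[0,0,0]]
    - [0.42,[0,0,0],[0,0,0]]

```text
time: 24.1
ee_pos: [0.4729, -0.2948, 0.2543]
tcp_rot: [179.9, 0.0, 64.8]
wrist_force: [0.1, 0.2, -1.1]
opening: 0.0495
```

```bash
python3 - <<'E'
from h import *
o=get_obs();print(o['ee_pos'],o['tcp_rot'],o['opening'])
print(toolmove([.4715,-.2965,.19],64.7,o))
E
```

```text
[ 0.47287374 -0.29483986  0.25427709] [1.79904032e+02 9.57100480e-04 6.48492713e+01] 0.049536731313528
(array([-0.21, -0.06,  6.43]), array([0.1 , 0.  , 0.15]))
```

Emit:
play_rows:
  rows:
    - [0.42,[-0.2,-0.1,1],[0.1,0,0.1]]
    - [0.42,[0,0,1.5],[0,0,0]]
    - [0.42,[0,0,2],[0,0,0]]
    - [0.42,[0,0,2],[0,0,0]]
    - [0.42,[0,0,2],[0,0,0]]
    - [0.42,[0,0,1.5],[0,0,0]]
    - [0.42,[0,0,0.5],[0,0,0]]
    - [0.42,[0,0,0],[0,0,0]]
    - [0.42,[0,0,0],[0,0,0]]

```text
time: 25.0
ee_pos: [0.4696, -0.2946, 0.1422]
tcp_rot: [-179.9, 0.0, 64.8]
wrist_force: [-0.4, 0.7, -0.4]
opening: 0.0498
```

```bash
python3 - <<'E'
from h import *
o=get_obs();print(o['ee_pos'],o['tcp_rot'],o['opening'],o['wrist_force'])
print(toolmove([.4715,-.2965,.115],64.7,o))
E
```

```text
[ 0.46962297 -0.29456986  0.1422246 ] [-1.79915472e+02  1.11330009e-02  6.48429983e+01] 0.0498056336981665 [-0.36041485  0.73451256 -0.40411482]
(array([-0.09,  0.26,  2.72]), array([-0.08,  0.01,  0.14]))
```

Emit:
play_rows:
  rows:
    - [0.42,[-0.1,0.25,0.5],[-0.1,0,0.1]]
    - [0.42,[0,0,1],[0,0,0]]
    - [0.42,[0,0,0.8],[0,0,0]]
    - [0.42,[0,0,0],[0,0,0]]
    - [0.42,[0,0,0],[0,0,0]]

```text
time: 25.5
ee_pos: [0.4725, -0.2973, 0.119]
tcp_rot: [179.8, 0.0, 64.7]
wrist_force: [0.2, 0.8, -0.9]
opening: 0.0495
```

```bash
python3 - <<'E'
from h import *
o=get_obs();print(o['ee_pos'],o['tcp_rot'],o['opening'],o['wrist_force'])
print(toolmove([.4715,-.2965,.0986],64.7,o))
c=camera('wrist');save(c,'w10.png',None,1.5)
E
```

```text
[ 0.47246469 -0.29725143  0.11903054] [1.79809396e+02 3.25125885e-02 6.47343161e+01] 0.04950496765681436 [ 0.20196169  0.81145668 -0.94742041]
(array([ 0.03, -0.13,  2.04]), array([0.19, 0.03, 0.03]))
```

View pics/w10.png

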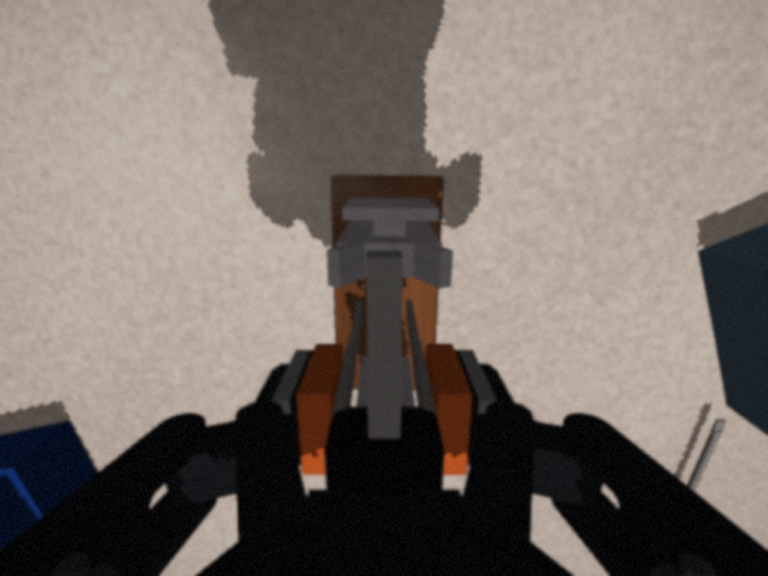

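Bar end (384,252) is centred over the far cradle (lips at 330–450, row 265). Lowering into it.

Emit:
play_rows:
  rows:
    - [0.42,[0,-0.1,0.4],[0.2,0,0]]
    - [0.42,[0,0,0.5],[0,0,0]]
    - [0.42,[0,0,0.5],[0,0,0]]
    - [0.42,[0,0,0.3],[0,0,0]]
    - [0.42,[0,0,0.2],[0,0,0]]
    - [0.42,[0,0,0],[0,0,0]]
    - [0.42,[0,0,0],[0,0,0]]

```text
time: 26.25
ee_pos: [0.4716, -0.2969, 0.0988]
tcp_rot: [180.0, 0.0, 64.7]
wrist_force: [-1.0, 0.9, -1.3]
opening: 0.0495
```

```bash
python3 - <<'E'
from h import *
o=get_obs();print(o['ee_pos'],o['tcp_rot'],o['opening'],o['wrist_force'])
print(toolmove([.4715,-.2965,.0986],64.7,o))
c=camera('wrist');save(c,'w11.png',None,1.5)
E
```

```text
[ 0.47163546 -0.29685929  0.098769  ] [1.79993816e+02 3.48241546e-02 6.47349788e+01] 0.049457173128449286 [-0.95593912  0.8538203  -1.2792223 ]
(array([ 0.03, -0.03,  0.02]), array([0.01, 0.03, 0.03]))
```

View pics/w11.png

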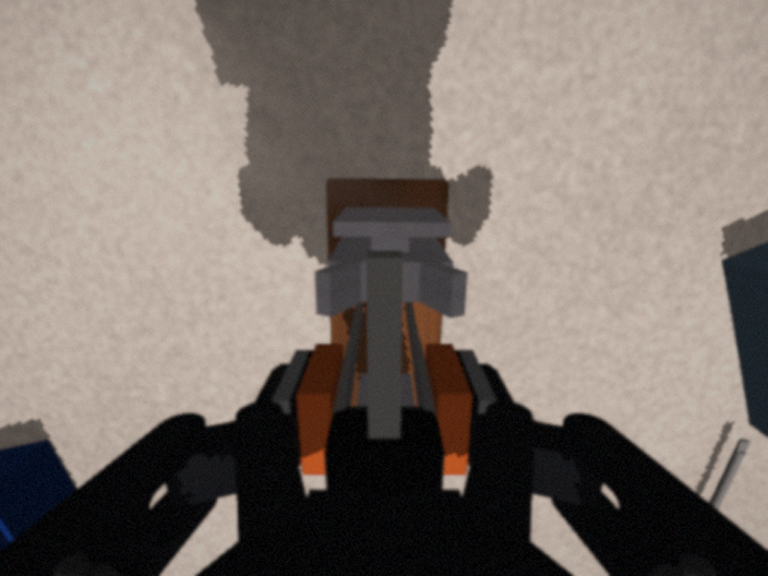

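Same view as before lifting (w4). Half a millimetre more down, then open gently.

Emit:
play_rows:
  rows:
    - [0.42,[0,0,0.05],[0,0,0]]
    - [0.39,[0,0,0],[0,0,0]]
    - [0.36,[0,0,0],[0,0,0]]
    - [0.3,[0,0,0],[0,0,0]]
    - [0.15,[0,0,0],[0,0,0]]
    - [0,[0,0,0],[0,0,0]]
    - [0,[0,0,0],[0,0,0]]
    - [0,[0,0,0],[0,0,0]]

```text
time: 27.1
ee_pos: [0.4721, -0.2971, 0.0992]
tcp_rot: [179.9, 0.0, 64.7]
wrist_force: [-0.1, 0.0, -0.3]
opening: 0.0855
```

```bash
python3 - <<'E'
from h import *
o=get_obs();print(o['ee_pos'],o['tcp_rot'],o['opening'],o['wrist_force'])
c=camera('wrist');save(c,'w12.png',None,1.5)
E
```

```text
[ 0.47205222 -0.29710822  0.09922569] [1.79904981e+02 4.74540998e-02 6.47401198e+01] 0.08549081489880477 [-0.13685895  0.02721572 -0.30196487]
```

View pics/w12.png

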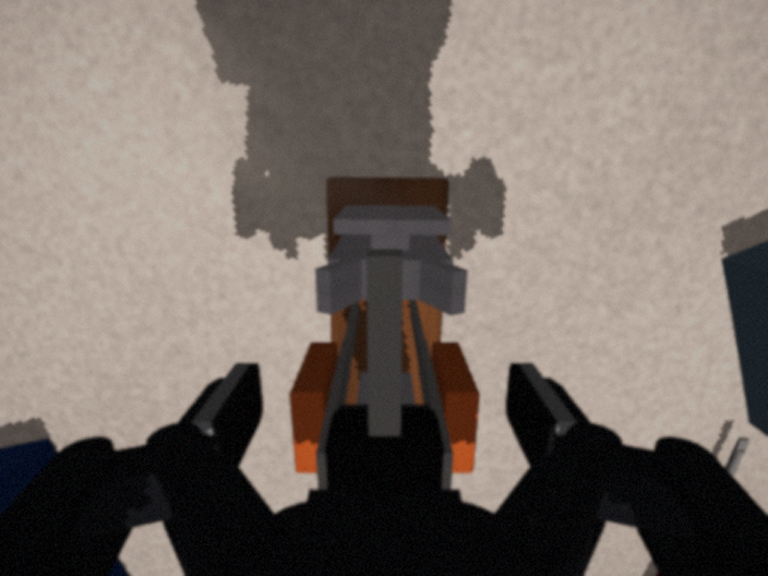

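Tongs hang, fingers clear. Withdrawing straight up.

Emit:
play_rows:
  rows:
    - [0,[0,0,-0.5],[0,0,0]]
    - [0,[0,0,-1.5],[0,0,0]]
    - [0,[0,0,-2],[0,0,0]]
    - [0,[0,0,-2.5],[0,0,0]]
    - [0,[0,0,-2.5],[0,0,0]]
    - [0,[0,0,-2.5],[0,0,0]]
    - [0,[0,0,-2.5],[0,0,0]]
    - [0,[0,2,-2],[0,0,0]]
    - [0,[0,3,0],[0,0,0]]
    - [0,[0,2,0],[0,0,0]]
    - [0,[0,0,0],[0,0,0]]
    - [0,[0,0,0],[0,0,0]]

```text
time: 28.35
ee_pos: [0.5357, -0.3269, 0.2805]
tcp_rot: [179.3, 0.1, 64.7]
wrist_force: [0.6, -0.3, -0.2]
opening: 0.0851
```

```bash
python3 - <<'E'
from h import *
o=get_obs();print(o['ee_pos'],o['tcp_rot'],o['opening'],o['wrist_force'])
c=camera('wrist');save(c,'w13.png',None,1.5)
c=camera('side');save(c,'sd5.png',None,1.5)
for t in ['brass_spacer','screwdriver','reel','jar','tongs']: print(t,[(np.round(d['point'],3),d['confidence']) for d in spotter.spot_in(c,t)][:2])
E
```

```text
[ 0.53573849 -0.32690777  0.28054893] [1.79281143e+02 1.16058823e-01 6.47258253e+01] 0.0850968270787406 [ 0.60607484 -0.30403276 -0.19328077]
brass_spacer [(array([0.456, 0.253, 0.027]), 0.42)]
screwdriver [(array([ 0.759, -0.195,  0.021]), 0.57)]
reel [(array([0.698, 0.184, 0.043]), 0.9)]
jar [(array([0.764, 0.068, 0.043]), 0.64)]
tongs [(array([ 0.468, -0.285,  0.116]), 0.87)]
```

View pics/w13.png

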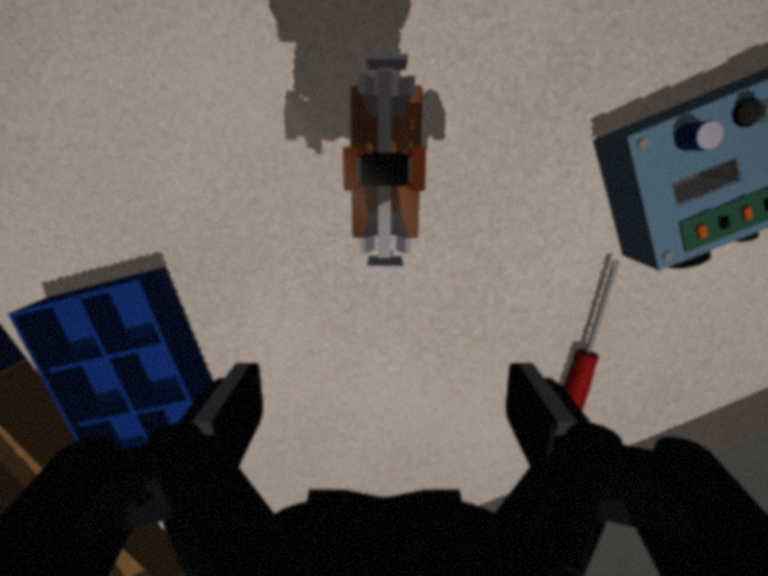

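View pics/sd5.png

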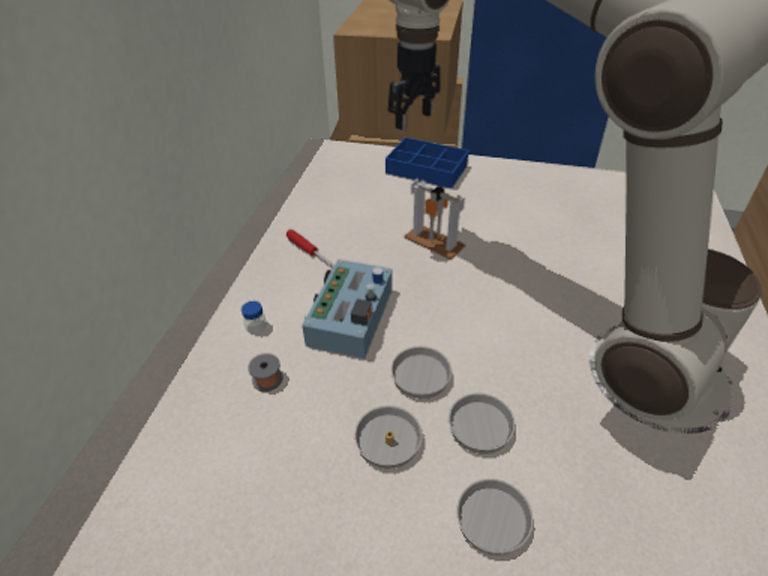

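Tongs are seated between the end stops (head at 384,168), and the brass spacer stands mid-dish (390,437). All else is unmoved.

```bash
python3 -c "
from h import *
print(job_done())"
```

```text
the job is handed in; nothing more can be done
None
```

I fetched the brass spacer from the right (-y) slot with the tongs and lowered it, still in the tongs, into the dish farthest from the base. I let go there and hung the tongs back in their stand. I handed the job in about 29 s into the 69 s limit; it reports no verdict.

**Last checks (final wrist and side pictures):**
- **Spacer:** it stands upright near the middle of the dish. I released it at about (0.455, 0.250); my estimates of the dish centre lay around (0.453–0.457, 0.243–0.250).
- **Tongs:** they sit in both cradles between the end stops, in the same view as before I took them.
- **Arm:** the fingers are open and clear, and the wrist force is about zero.
- **Screwdriver, reel and jar:** each was found within 4 mm of where it started.

**Disagreements and gaps:**
- **Dish centre:** the cameras differ by about 5 mm on it, well inside the tolerance.
- **Spotter:** it reported the spacer in the dish with a confidence of only 0.42. It never found it in the slot, so I located it there from the picture by hand.
- **Black spacer:** I did not measure it again at the end. Its slot was never entered.

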